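# Clear the stop rings and load the polishing head

### The arm

A 6-joint arm with a two-finger parallel gripper is mounted at the origin on the work surface. World frame = base frame: x ahead of the robot, y to its left, z up, the work surface at z = 0. Lengths are in m, angles in rad, forces in N, time in s.
With the tool pointing down it reaches from about 0.225 to 0.875 m from the base axis. Payload 3.4 kg.
Tool frame: the origin (TCP) lies at the very end of the fingers, on their centre line; the grasp point (between the pads) lies 19 mm behind it; z points along the fingers, y is the direction in which the jaws open and shut (so a half turn about z gives the same grasp; the last joint's range is limited). The gripper opens to 85 mm and grips with 20 to 120 N. Pads are 22 mm wide; open, the fingers measure 114 mm over their backs; the gripper's body (76 mm by 85 mm) begins 54 mm behind the grasp point. The pads swing forward as they close: fully open they stand 13 mm farther back than shut.
Start: joints at [1.192, 0.276, 1.505, -0, 1.361, -0.121], TCP at [0.147, 0.556, 0.231] pointing down, gripper open.
Joint ranges: [-2.89, 2.89], [-0.75, 2.08], [0.22, 2.7], [-1.18, 4.32], [0.11, 2.71], [-2.7, 2.7]. Speed limits (rad/s): [2.57, 2.57, 3.14, 3.14, 3.14, 3.14].

### API

Orientations are given as a unit quaternion [w, x, y, z].
In Python, from rig import telemetry, optics, order gives the robot as it stands.
- The arm moves only by the shell command python3 -m creep 'ROWS' [FORCE]. ROWS is a JSON object of lists of equal length, an entry for each row: "slide": the shift along the world's x, y, z normalised to -1 to 1, where 1 is 0.15 m, a list of three; "twist": the turn, a rotation vector about the world's x, y, z normalised to -1 to 1, where 1 is 360 degrees, a list of three; "fingers": the gripper's target within -1 to 1 (fully open at 1, half-way at 0, shut at -1). A call has 1 to 20 rows; each row is the pose to reach, as a shift and turn from the pose commanded when the call began, turning the shorter way round; what a row does not reach only later rows make up. A row lasts 1/10 s, in which the tool goes at most 50 mm and 8.59 degrees, less where a joint would pass 70% of its speed; a pose out of reach is approached as far as the arm can. A call with a number of a shift or a turn outside -1 to 1 is refused whole. A call with a gripper value outside its range is refused whole. The fingers move at their own pace and stop on an object; FORCE is the grip in N (left out, the last holds). Time passes only in rows, so rows that repeat a pose let the fingers close. It gives the time, the measured TCP pose, the force and the opening at its end, in the units of the state.
- telemetry.get_state(): the state, without advancing time (a new reading comes with each control period).
- optics.get_image(name): name is "scene" or "top" or "wrist"; returns a dict with "img" (384x512x3 uint8, blue, green, red), "depth" (384x512 float32, m along the optical axis (not along the pixel's ray), 0 where there is no reading), "fovy" (degrees; the focal length in pixels is half the picture's height over the tangent of half this angle, whatever the lens; pixels are square), "cx", "cy" (the principal point, pixels), "dist" ([k1, k2, p1, p2, k3] as OpenCV has them; the pictures are not rectified), "world_from_camera" (4x4, takes a point from camera to world coordinates). Camera axes: x right, y down, z forward; pixel columns grow to the right and rows downward; lengths in m; the calibration is good to about 2 mm. A picture is of the moment at which its call begins.
- order.sign_off(): hands the job in, once; it reports no verdict.
The state is a dict: "clock": time; "qpos": joint angles; "qd": joint speeds; "effort": joint torques, N m; "position": TCP position; "ee_rot": TCP orientation; "contact_force": force on the tool from outside, world axes, zero at the start; "moment": the same for the moment, N m; "width": finger opening in m.
Only numpy, scipy, OpenCV 4.12 (cv2) and the standard library are available. Lean on these libraries where they do the work, as an engineer would, in place of code of your own. Each camera call takes 0.05 s, during which the arm holds its last target.

### The job

The polishing head is to be refitted with long bobbins: first switch it off by pushing its isolator lever fully over, away from you. With the hooked pick, pry every sprung wire retaining ring that is still fitted out of the groove at the foot of its spindle and drag it into the trough in front, never touching a ring with the gripper's fingers; then lay the pick back in its rest as you found it and put each waiting bobbin on a spindle of its own, upright, wide flange down, fully down on the deck. Leave the other things on the bench where they are.

Things in the scene. Friction and masses are not known exactly. Their poses are not given: they have to be found in the camera images.
- spindle0_seat (a point): Point on the axis of the left spindle (seen from the robot), 30 mm above the deck of the polishing head, which is 50 mm above the bench: where the middle of a fully seated bobbin lies. x points to the back of the head, y to its left, z up. The spindle is 24 mm thick, 87 mm tall above the deck, its top 10 mm tapered; its lowest 7 mm is a groove 16 mm thick.
- spindle1_seat (a point): Point on the axis of the middle spindle (seen from the robot), 30 mm above the deck of the polishing head, which is 50 mm above the bench: where the middle of a fully seated bobbin lies. x points to the back of the head, y to its left, z up. The spindle is 24 mm thick, 87 mm tall above the deck, its top 10 mm tapered; its lowest 7 mm is a groove 16 mm thick.
- spindle2_seat (a point): Point on the axis of the right spindle (seen from the robot), 30 mm above the deck of the polishing head, which is 50 mm above the bench: where the middle of a fully seated bobbin lies. x points to the back of the head, y to its left, z up. The spindle is 24 mm thick, 87 mm tall above the deck, its top 10 mm tapered; its lowest 7 mm is a groove 16 mm thick.
- ring0: Sprung wire retaining ring of spindle 0, absent in some runs: 5 mm wire, 68 mm long, 30 mm wide, lying flat. Origin: centre of its round opening, at the underside; on the spindle axis on the deck while fitted. x points from its eye to the opening, z up. Pulled level, eye first (own -x), with some 6 to 12 N, its sprung jaws let go of the groove after some 12 mm; then it slides on the deck.
- ring0_eye (a point): Middle of the eye (pull loop) of ring 0, half-way up the wire, 39.5 mm from its centre along its own -x; axes as the ring's. The eye's opening is 26 mm long and 20 mm wide. On a fitted ring it overhangs the front edge of the deck, so a hook can go down through it into free air above the trough.
- ring1: Sprung wire retaining ring of spindle 1, absent in some runs: 5 mm wire, 68 mm long, 30 mm wide, lying flat. Origin: centre of its round opening, at the underside; on the spindle axis on the deck while fitted. x points from its eye to the opening, z up. Pulled level, eye first (own -x), with some 6 to 12 N, its sprung jaws let go of the groove after some 12 mm; then it slides on the deck.
- ring1_eye (a point): Middle of the eye (pull loop) of ring 1, half-way up the wire, 39.5 mm from its centre along its own -x; axes as the ring's. The eye's opening is 26 mm long and 20 mm wide. On a fitted ring it overhangs the front edge of the deck, so a hook can go down through it into free air above the trough.
- ring2: Sprung wire retaining ring of spindle 2, absent in some runs: 5 mm wire, 68 mm long, 30 mm wide, lying flat. Origin: centre of its round opening, at the underside; on the spindle axis on the deck while fitted. x points from its eye to the opening, z up. Pulled level, eye first (own -x), with some 6 to 12 N, its sprung jaws let go of the groove after some 12 mm; then it slides on the deck.
- ring2_eye (a point): Middle of the eye (pull loop) of ring 2, half-way up the wire, 39.5 mm from its centre along its own -x; axes as the ring's. The eye's opening is 26 mm long and 20 mm wide. On a fitted ring it overhangs the front edge of the deck, so a hook can go down through it into free air above the trough.
- bobbin0_mid (a point): Polishing bobbin 0, absent in some runs: flanged spool 60 mm tall, on the bench, upright, wide flange down. Point on its axis half-way up (30 mm above its foot); z is its axis, pointing up. Bottom flange 80 mm in diameter and 12 mm thick, core 46 mm, top flange 60 mm in diameter and 14 mm thick, through bore 30 mm. About 150 g.
- bobbin1_mid (a point): Polishing bobbin 1, absent in some runs: flanged spool 60 mm tall, on the bench, upright, wide flange down. Point on its axis half-way up (30 mm above its foot); z is its axis, pointing up. Bottom flange 80 mm in diameter and 12 mm thick, core 46 mm, top flange 60 mm in diameter and 14 mm thick, through bore 30 mm. About 150 g.
- bobbin2_mid (a point): Polishing bobbin 2, absent in some runs: flanged spool 60 mm tall, on the bench, upright, wide flange down. Point on its axis half-way up (30 mm above its foot); z is its axis, pointing up. Bottom flange 80 mm in diameter and 12 mm thick, core 46 mm, top flange 60 mm in diameter and 14 mm thick, through bore 30 mm. About 150 g.
- trough (a point): Centre of the inner floor of the trough along the front of the polishing head, 6 mm above the bench; axes as spindle0_seat. Inside 106 mm (x) by 312 mm (y); front and end walls 35 mm high above the bench; its back wall is the front face of the deck, 50 mm high, 30 mm before the line of spindles. The spindles stand at x = +84 mm, y = +105, 0 and -105 mm in this frame.
- isolator (a joint): Isolator lever of the polishing head, a toggle on a small block 70 x 50 x 25 mm: 0 rad when it leans fully towards the robot (on), 1.0 rad when pushed fully over to the far side (off). It swings about a level axis 22 mm above the bench, moves with about 1 N at the tip and stays where it is left.
- isolator_tip (a point): Centre of the 26 mm ball on the end of the isolator lever, 80 mm from its axis of swing: 92 mm above the bench at either end of its travel. With the lever half-way (0.5 rad) it stands straight up. This point's x axis, laid level, points the way the lever is to be pushed; it moves 77 mm that way in all.
- pick_grip (a point): Hooked pick: handle 70 mm long (x from -40 to +30 mm), 14 mm wide (y) and 20 mm high (z), about 90 g; this point is where to grip it, 5 mm in front of the middle of the handle, half-way up. A 5 mm steel shank (7 mm near the handle) runs on along +x to 85 mm, then turns straight down (-z).
- pick_tip (a point): Tip of the pick's hook: 85 mm along +x and 55 mm below pick_grip.
- rest_seat (a point): Wooden pick rest: where pick_grip lies when the pick is in its rest, 70 mm above the bench; x along the pick towards its hook, z up. The handle lies on a post 32 mm behind this point, the shank on one 50 mm ahead (each 10 mm thick, between cheeks 22 mm apart rising 3 mm and 8 mm above this point); between the posts the handle is free on both sides.
- padlock: Bystander: laminated steel padlock, 90 x 50 x 31 mm.
- hex_key: Bystander: chrome hex key, 120 mm.
- follower: Bystander: blue plug follower, rod 120 mm long.
- bushing: Bystander: bronze bushing, 40 mm.
- oil: Bystander: oil bottle, 105 mm tall.
- driver: Bystander: screwdriver.

How it is judged:
On the way, in this order (a step that is already met when the one before it is completed fails the run):
1. the isolator lever is pushed over to off (value of joint isolator above 0.85 rad), for 0.2 s.
2. the pick is taken up from its rest (z of pick_grip in the frame of rest_seat above 0.02 m), for 0.1 s.
3. all fitted rings are out of their grooves and in the trough (x of ring0 in the frame of trough between -0.055 and 0.055 m and y of ring0 in the frame of trough between -0.158 and 0.158 m and z of ring0 in the frame of trough between -0.01 and 0.032 m and x of ring1 in the frame of trough between -0.055 and 0.055 m and y of ring1 in the frame of trough between -0.158 and 0.158 m and z of ring1 in the frame of trough between -0.01 and 0.032 m and x of ring2 in the frame of trough between -0.055 and 0.055 m and y of ring2 in the frame of trough between -0.158 and 0.158 m and z of ring2 in the frame of trough between -0.01 and 0.032 m), for 0.2 s.
At the end, for the whole second after the job is handed in: Isolator lever beyond 0.85 rad; every ring lies in the trough (centre within its walls, under 32 mm up); the pick is in its rest (15 mm sideways, 6 mm in height, 0.2 rad); every bobbin stands on a spindle within 6 mm of its axis, under 3 mm from fully down, wide flange down (all of step 3 and horizontal distance between pick_grip and rest_seat below 0.015 m and z of pick_grip in the frame of rest_seat below 0.006 m and angle between the x axis of pick_grip and the x axis of rest_seat, either way round below 0.2 rad and angle between pick_grip's own z axis and vertical below 0.15 rad and ((horizontal distance between bobbin0_mid and spindle0_seat below 0.006 m and z of bobbin0_mid in the frame of spindle0_seat below 0.003 m) or (horizontal distance between bobbin0_mid and spindle1_seat below 0.006 m and z of bobbin0_mid in the frame of spindle1_seat below 0.003 m) or (horizontal distance between bobbin0_mid and spindle2_seat below 0.006 m and z of bobbin0_mid in the frame of spindle2_seat below 0.003 m)) and angle between each of bobbin0_mid, bobbin1_mid, bobbin2_mid's own z axis and vertical below 0.08 rad and ((horizontal distance between bobbin1_mid and spindle0_seat below 0.006 m and z of bobbin1_mid in the frame of spindle0_seat below 0.003 m) or (horizontal distance between bobbin1_mid and spindle1_seat below 0.006 m and z of bobbin1_mid in the frame of spindle1_seat below 0.003 m) or (horizontal distance between bobbin1_mid and spindle2_seat below 0.006 m and z of bobbin1_mid in the frame of spindle2_seat below 0.003 m)) and ((horizontal distance between bobbin2_mid and spindle0_seat below 0.006 m and z of bobbin2_mid in the frame of spindle0_seat below 0.003 m) or (horizontal distance between bobbin2_mid and spindle1_seat below 0.006 m and z of bobbin2_mid in the frame of spindle1_seat below 0.003 m) or (horizontal distance between bobbin2_mid and spindle2_seat below 0.006 m and z of bobbin2_mid in the frame of spindle2_seat below 0.003 m)) and value of joint isolator above 0.85 rad); the robot touches nothing.
It fails at once if a gripper finger presses on a ring with more than 1 N (contact force between the fingers and ring0 above 1 N or contact force between the fingers and ring1 above 1 N or contact force between the fingers and ring2 above 1 N).
It fails at once if a bystander (padlock, hex key, plug follower, bushing, oil bottle, screwdriver) is moved more than 40 mm (distance of any of padlock, hex_key, follower, bushing, oil, driver from where it was at the start of the episode above 0.04 m).
Of ring0, ring1, ring2 only 2 to 3 are there at a start; the rules pass over those that are not, and their reading is None.
Of bobbin0, bobbin1, bobbin2 only 2 to 3 are there at a start; the rules pass over those that are not, and their reading is None.
At some moment in a run one of bobbin0, bobbin1, bobbin2 may be knocked a few centimetres aside while the robot is not near it.
It also fails if it takes over 210 s, if anything falls off the work surface, if the arm or the gripper's body presses on something with over 40 N, if the wrist force passes 120 N, or if a joint passes its speed limit or range.

## Working session

There is one attempt and no reset: what is moved stays moved. The work goes in short steps, Python scripts to look and compute and a shell command to move; the robot and the scene stay as the last step left them, time stands still between calls to the robot, and variables do not carry over. Pictures are saved under pics/ and viewed, and the job is handed in when it is done.

```bash
ls; mkdir -p pics; cat > h.py <<'E'
import numpy as np,cv2
from rig import telemetry,optics
def get(name,save=None):
    d=optics.get_image(name)
    if save: cv2.imwrite('pics/'+save,d['img'])
    return d
def K(d):
    h,w=d['img'].shape[:2]; f=h/2/np.tan(np.radians(d['fovy'])/2)
    return np.array([[f,0,d['cx']],[0,f,d['cy']],[0,0,1]])
def ray(d,uv):
    return cv2.undistortPoints(np.array(uv,float).reshape(-1,1,2),K(d),np.array(d['dist'],float)).reshape(-1,2)
def cloud(d):
    h,w=d['depth'].shape
    u,v=np.meshgrid(np.arange(w),np.arange(h))
    n=ray(d,np.stack([u.ravel(),v.ravel()],1))
    z=d['depth'].ravel(); P=np.c_[n*z[:,None],z]
    T=np.array(d['world_from_camera']); P=P@T[:3,:3].T+T[:3,3]
    P[z<=0]=np.nan
    return P.reshape(h,w,3)
def atz(d,uv,z):
    n=ray(d,uv); T=np.array(d['world_from_camera'])
    r=np.c_[n,np.ones(len(n))]@T[:3,:3].T
    return T[:3,3]+r*((z-T[2,3])/r[:,2])[:,None]
def proj(d,P):
    T=np.linalg.inv(np.array(d['world_from_camera']))
    P=np.atleast_2d(np.array(P,float))
    c,_=cv2.projectPoints(P.reshape(-1,1,3),cv2.Rodrigues(T[:3,:3])[0],T[:3,3],K(d),np.array(d['dist'],float))
    return c.reshape(-1,2)
E
python3 - <<'E'
from h import *
for n in['scene','top','wrist']:
    d=get(n,n+'0.png'); print(n,d['fovy'],np.array(d['world_from_camera']).round(3).tolist())
    np.save('pics/'+n+'0.npy',d,allow_pickle=True)
print(telemetry.get_state())
E
```

```text
pics
scene 47.35193606825449 [[0.877, 0.409, -0.251, 0.88], [0.48, -0.752, 0.452, -0.502], [-0.004, -0.517, -0.856, 1.11], [0.0, 0.0, 0.0, 1.0]]
top 45.00928424684463 [[0.037, -0.976, 0.216, 0.281], [-0.999, -0.037, 0.003, -0.0], [0.005, -0.216, -0.976, 1.451], [0.0, 0.0, 0.0, 1.0]]
wrist 66.48822595900671 [[0.255, 0.93, 0.264, 0.079], [0.967, -0.245, -0.072, 0.573], [-0.002, 0.274, -0.962, 0.373], [0.0, 0.0, 0.0, 1.0]]
{'clock': 0.15, 'qpos': array([ 1.19198043e+00,  2.76495743e-01,  1.50582664e+00,  3.66154322e-05,
        1.36072150e+00, -1.21004646e-01]), 'qd': array([-0.00078186, -0.00257011, -0.00289586,  0.00222481,  0.00200936,
        0.00192804]), 'effort': array([ 1.90939700e-04, -4.17140222e+01, -2.46033812e+01, -2.81916773e-04,
        7.59436225e-03, -1.09664427e-05]), 'position': array([0.14645513, 0.55563426, 0.23061844]), 'ee_rot': array([-1.96803583e-04,  1.28552691e-01,  9.91702414e-01, -6.98647235e-04]), 'contact_force': array([ 0.07358245,  0.27771839, -0.1212054 ]), 'moment': array([ 0.03171958, -0.01192232,  0.0288901 ]), 'width': 0.08522739294490918}
```

View pics/scene0.png

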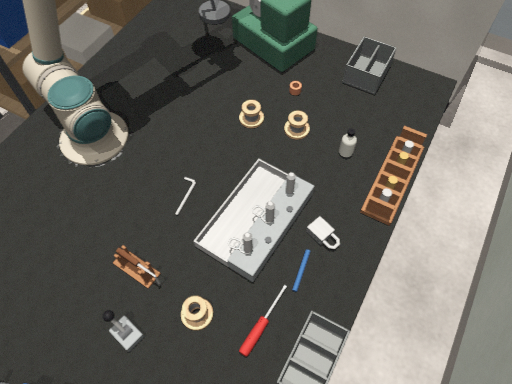

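View pics/top0.png

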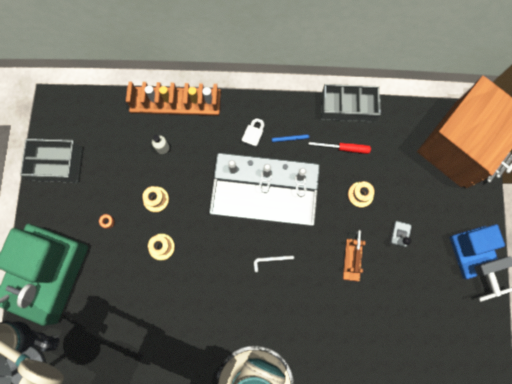

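View pics/wrist0.png

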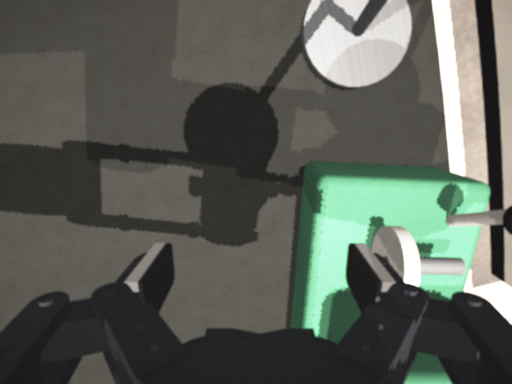

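```bash
python3 - <<'E'
from h import *
d=np.load('pics/top0.npy',allow_pickle=True).item()
im=d['img']
cv2.imwrite('pics/c1.png',cv2.resize(im[140:280,200:420],None,fx=3.6,fy=3.6,interpolation=cv2.INTER_CUBIC))
s=np.load('pics/scene0.npy',allow_pickle=True).item()
cv2.imwrite('pics/c2.png',cv2.resize(s['img'][150:360,90:320],None,fx=2.8,fy=2.8,interpolation=cv2.INTER_CUBIC))
P=cloud(d)
for n,uv in dict(b0=(155,199),b1=(161,246),b2=(361,193),s0=(233,167),s1=(267,171),s2=(301,175),pick=(355,258),iso=(401,233)).items():
    print(n,P[uv[1],uv[0]].round(3),np.nanmedian(P[uv[1]-2:uv[1]+3,uv[0]-2:uv[0]+3].reshape(-1,3),0).round(3))
print(atz(d,[(219,154),(319,164),(315,224),(211,214)],0.04).round(3))
E
```

```text
b0 [ 0.554  0.337 -0.   ] [0.551 0.333 0.006]
b1 [ 0.405  0.306 -0.001] [0.405 0.306 0.002]
b2 [ 0.598 -0.323  0.003] [ 0.597 -0.323  0.003]
s0 [0.636 0.084 0.125] [0.638 0.084 0.123]
s1 [ 0.628 -0.017  0.125] [ 0.628 -0.017  0.125]
s2 [ 0.619 -0.118  0.128] [ 0.621 -0.118  0.125]
pick [ 0.386 -0.29   0.065] [ 0.387 -0.292  0.075]
iso [ 0.469 -0.438  0.042] [ 0.469 -0.438  0.039]
[[ 0.7    0.136  0.04 ]
 [ 0.679 -0.182  0.04 ]
 [ 0.488 -0.171  0.04 ]
 [ 0.507  0.15   0.04 ]]
```

View pics/c1.png

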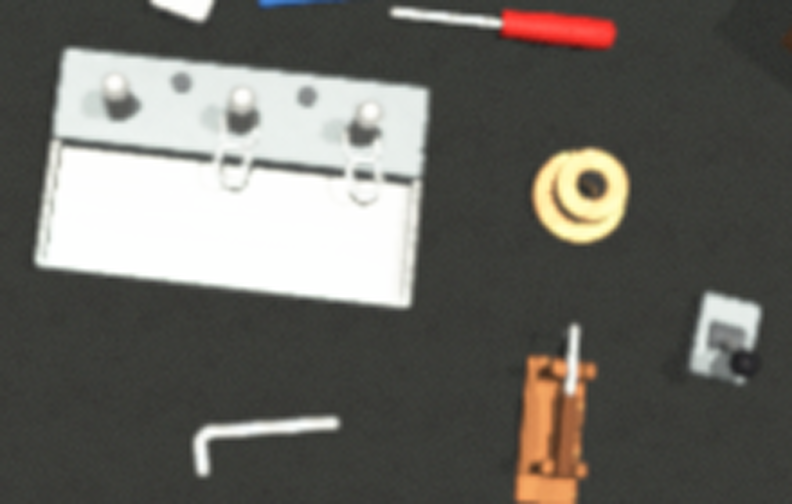

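View pics/c2.png

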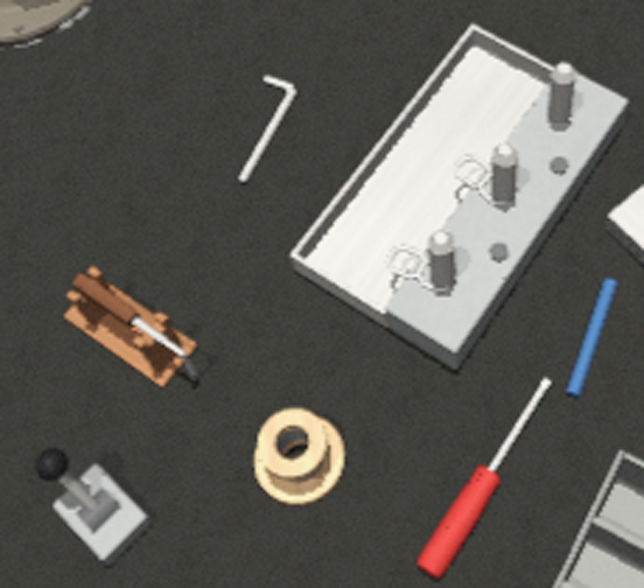

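```bash
python3 - <<'E'
from h import *
d=np.load('pics/top0.npy',allow_pickle=True).item()
s=np.load('pics/scene0.npy',allow_pickle=True).item()
c1=lambda x,y:(x/3.6+200,y/3.6+140)
c2=lambda x,y:(x/2.8+90,y/2.8+150)
print('ball',atz(d,[c1(745,362)],.092),atz(s,[c2(53,464)],.092))
print('block',atz(d,[c1(708,290),c1(761,303),c1(745,382),c1(690,372)],.025).round(3))
print('block',atz(s,[c2(95,463),c2(147,518),c2(107,560),c2(54,508)],.025).round(3))
print('spin tops',atz(d,[c1(116,82),c1(242,97),c1(371,111)],.137).round(4))
print('spin tops',atz(s,[c2(564,70),c2(504,152),c2(441,238)],.137).round(4))
print('trough corners z50/35',atz(d,[c1(65,48),c1(429,88)],.05).round(4),atz(d,[c1(38,266),c1(410,306)],.035).round(4))
print('pick far shank end, handle',atz(d,[c1(575,325),c1(572,392)],.07).round(4), atz(d,[c1(570,392),c1(565,475)],.08).round(4))
print('bobbin bore', atz(d,[c1(593,183),(155.5,196.5),(162,244)],.06).round(4),atz(s,[c2(293,441)],.06).round(4))
E
```

```text
ball [[ 0.43982125 -0.4400059   0.092     ]] [[ 0.44131178 -0.4324173   0.092     ]]
block [[ 0.51  -0.43   0.025]
 [ 0.5   -0.477  0.025]
 [ 0.43  -0.461  0.025]
 [ 0.438 -0.413  0.025]]
block [[ 0.444 -0.409  0.025]
 [ 0.513 -0.426  0.025]
 [ 0.504 -0.47   0.025]
 [ 0.437 -0.457  0.025]]
spin tops [[ 0.6457  0.086   0.137 ]
 [ 0.6369 -0.0172  0.137 ]
 [ 0.6292 -0.1226  0.137 ]]
spin tops [[ 0.6501  0.089   0.137 ]
 [ 0.6418 -0.0163  0.137 ]
 [ 0.6336 -0.1182  0.137 ]]
trough corners z50/35 [[ 0.699   0.1379  0.05  ]
 [ 0.675  -0.1811  0.05  ]] [[ 0.5077  0.1516  0.035 ]
 [ 0.4851 -0.1685  0.035 ]]
pick far shank end, handle [[ 0.4689 -0.3031  0.07  ]
 [ 0.4128 -0.3003  0.07  ]] [[ 0.4118 -0.2964  0.08  ]
 [ 0.3439 -0.2922  0.08  ]]
bobbin bore [[ 0.5933 -0.3219  0.06  ]
 [ 0.551   0.3217  0.06  ]
 [ 0.4063  0.29    0.06  ]] [[ 0.5965 -0.3156  0.06  ]]
```

```bash
python3 -m creep '{"slide":[[0.67,-1,0.3],[0.67,-1,0.3],[0.67,-1,0.3],[0.67,-1,0.3],[0.67,-1,0.3]],"twist":[[0,0,0],[0,0,0],[0,0,0],[0,0,0],[0,0,0]],"fingers":[-1,-1,-1,-1,-1]}' 40
python3 -m creep '{"slide":[[0.8,-1,0.3],[0.8,-1,0.3],[0.8,-1,0.3],[0.8,-1,0.3],[0.8,-1,0.3]],"twist":[[0,0,0],[0,0,0],[0,0,0],[0,0,0],[0,0,0]],"fingers":[-1,-1,-1,-1,-1]}'
python3 -m creep '{"slide":[[0.8,-1,0],[0.8,-1,0],[0.8,-1,0],[0.8,-1,0],[0.8,-1,0]],"twist":[[0,0,0],[0,0,0],[0,0,0],[0,0,0],[0,0,0]],"fingers":[-1,-1,-1,-1,-1]}'
```

```text
clock: 0.65
position: [0.2493, 0.4032, 0.2776]
ee_rot: [0.001, 0.131, 0.991, 0.0]
contact_force: [-0.2, 0.6, -0.4]
width: 0.0124
clock: 1.15
position: [0.371, 0.253, 0.3223]
ee_rot: [0.002, 0.132, 0.991, -0.0]
contact_force: [0.2, 0.6, 0.5]
width: -0.0001
clock: 1.65
position: [0.49, 0.1035, 0.3199]
ee_rot: [-0.0, 0.131, 0.991, -0.001]
contact_force: [-1.0, 1.1, -0.3]
width: 0.0
```

```bash
python3 -m creep '{"slide":[[0.1,-0.9,0.3],[0.1,-0.9,0.3],[0.1,-0.9,0.3],[0.1,-0.9,0.3],[0.1,-0.9,0.3],[0.1,-0.9,0.3]],"twist":[[0,0,0],[0,0,0],[0,0,0],[0,0,0],[0,0,0],[0,0,0]],"fingers":[-1,-1,-1,-1,-1,-1]}'
python3 - <<'E'
from h import *
d=get('wrist','w1.png');np.save('pics/w1.npy',d,allow_pickle=True)
d=get('top','top1.png');np.save('pics/top1.npy',d,allow_pickle=True)
d=get('scene','scene1.png');np.save('pics/scene1.npy',d,allow_pickle=True)
E
```

```text
clock: 2.25
position: [0.5016, -0.027, 0.3656]
ee_rot: [-0.001, 0.128, 0.992, 0.001]
contact_force: [0.7, 0.7, -0.4]
width: -0.0003
```

View pics/w1.png

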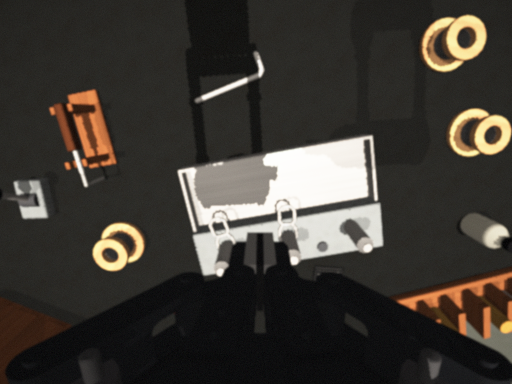

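```bash
python3 - <<'E'
from h import *
d=np.load('pics/w1.npy',allow_pickle=True).item()
cv2.imwrite('pics/c3.png',cv2.resize(d['img'][125:285,170:390],None,fx=3.6,fy=3.6,interpolation=cv2.INTER_CUBIC))
cv2.imwrite('pics/c4.png',cv2.resize(d['img'][80:275,0:160],None,fx=3,fy=3,interpolation=cv2.INTER_CUBIC))
P=cloud(d).reshape(-1,3)
def circ(xy):
    A=np.c_[2*xy,np.ones(len(xy))]; s=np.linalg.lstsq(A,(xy**2).sum(1),rcond=None)[0]
    return s[:2],np.sqrt(s[2]+s[0]**2+s[1]**2)
for g in [(.64,.087),(.638,-.017),(.631,-.12)]:
    m=(np.hypot(P[:,0]-g[0],P[:,1]-g[1])<.03)
    a=P[m&(P[:,2]>.065)&(P[:,2]<.122)]
    t=P[m&(P[:,2]>.128)]
    print(g,len(a),circ(a[:,:2]) if len(a)>10 else 0,len(t),t.mean(0).round(4) if len(t) else 0)
for g in [(.594,-.32),(.551,.322),(.406,.29)]:
    m=(np.hypot(P[:,0]-g[0],P[:,1]-g[1])<.05)&(P[:,2]>.052)&(P[:,2]<.07)
    a=P[m]; print(g,len(a),a.mean(0).round(4) if len(a) else 0)
m=(P[:,0]>.6)&(P[:,0]<.69)&(abs(P[:,1])<.2)&(abs(P[:,2]-.05)<.008);print('deck z',np.median(P[m,2]))
m=(P[:,0]>.2)&(P[:,0]<.4)&(abs(P[:,1])<.3)&(abs(P[:,2])<.02);print('bench z',np.median(P[m,2]))
E
```

```text
(0.64, 0.087) 272 (array([0.64678022, 0.09023138]), np.float64(0.011385471684776983)) 180 [0.6446 0.0888 0.1335]
(0.638, -0.017) 191 (array([ 0.63880327, -0.01408521]), np.float64(0.011696060782674248)) 127 [ 0.6362 -0.0114  0.1338]
(0.631, -0.12) 210 (array([ 0.63074321, -0.11896955]), np.float64(0.01161899628233571)) 118 [ 0.6266 -0.1194  0.1336]
(0.594, -0.32) 748 [ 0.5926 -0.3155  0.0591]
(0.551, 0.322) 979 [0.5527 0.332  0.0591]
(0.406, 0.29) 1211 [0.4037 0.3026 0.0593]
deck z 0.04995377879816312
bench z 0.00032309132827246234
```

View pics/c3.png

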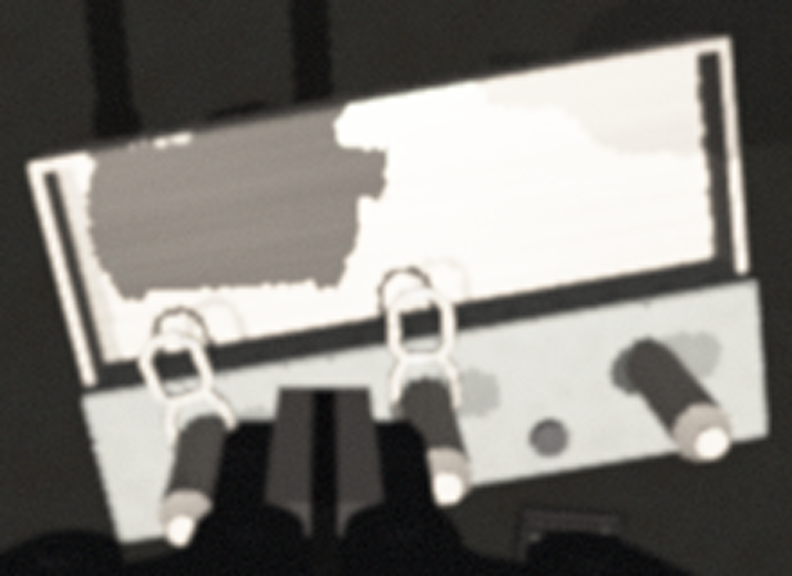

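View pics/c4.png

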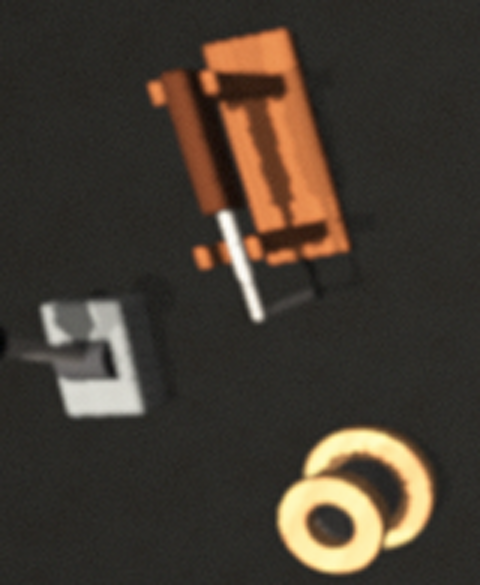

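```bash

python3 -m creep '{"slide":[[-0.24,-0.885,-0.2],[-0.24,-0.885,-0.2],[-0.24,-0.885,-0.2],[-0.24,-0.885,-0.2],[-0.24,-0.885,-0.2]],"twist":[[0,0,0],[0,0,0],[0,0,0],[0,0,0],[0,0,0]],"fingers":[-1,-1,-1,-1,-1]}'
python3 -m creep '{"slide":[[-0.24,-0.885,-0.2],[-0.24,-0.885,-0.2],[-0.24,-0.885,-0.2],[-0.24,-0.885,-0.2],[-0.24,-0.885,-0.2]],"twist":[[0,0,0],[0,0,0],[0,0,0],[0,0,0],[0,0,0]],"fingers":[-1,-1,-1,-1,-1]}'
python3 -m creep '{"slide":[[-0.24,-0.885,-0.4],[-0.24,-0.885,-0.4],[-0.24,-0.885,-0.4],[-0.24,-0.885,-0.4],[-0.24,-0.885,-0.4]],"twist":[[0,0,0],[0,0,0],[0,0,0],[0,0,0],[0,0,0]],"fingers":[-1,-1,-1,-1,-1]}'
python3 - <<'E'
from h import *
d=np.load('pics/w1.npy',allow_pickle=True).item()
c3=lambda x,y:(x/3.6+170,y/3.6+125)
c4=lambda x,y:(x/3,y/3+80)
print('ring1 eye, neck',atz(d,[c3(420,322),c3(404,278),c3(422,357),c3(388,330),c3(452,330)],.0525).round(4))
print('ring2 eye',atz(d,[c3(178,367),c3(170,332),c3(188,400),c3(147,366),c3(208,370)],.0525).round(4))
print('pick handle rear/front top',atz(d,[c4(178,72),c4(218,210)],.08).round(4))
print('shank front/tip',atz(d,[c4(258,315),c4(222,215)],.0725).round(4))
d=get('wrist','w2.png');np.save('pics/w2.npy',d,allow_pickle=True)
E
```

```text
clock: 2.9
position: [0.466, -0.1612, 0.336]
ee_rot: [-0.0, 0.129, 0.992, 0.001]
contact_force: [0.2, -0.6, 1.7]
width: -0.0002
clock: 3.4
position: [0.4309, -0.2934, 0.3063]
ee_rot: [0.0, 0.128, 0.992, 0.001]
contact_force: [0.5, 0.2, -0.1]
width: -0.0002
clock: 3.9
position: [0.3952, -0.4258, 0.2462]
ee_rot: [0.0, 0.128, 0.992, 0.001]
contact_force: [0.6, 0.4, 0.8]
width: -0.0
ring1 eye, neck [[ 0.6015 -0.0072  0.0525]
 [ 0.5791 -0.0094  0.0525]
 [ 0.6184 -0.0102  0.0525]
 [ 0.6015 -0.0223  0.0525]
 [ 0.609   0.0061  0.0525]]
ring2 eye [[ 0.5945 -0.1209  0.0525]
 [ 0.5771 -0.1194  0.0525]
 [ 0.6116 -0.1211  0.0525]
 [ 0.5904 -0.1347  0.0525]
 [ 0.5995 -0.1078  0.0525]]
pick handle rear/front top [[ 0.3463 -0.2837  0.08  ]
 [ 0.4127 -0.2913  0.08  ]]
shank front/tip [[ 0.4682 -0.2981  0.0725]
 [ 0.4152 -0.2952  0.0725]]
```

View pics/w2.png

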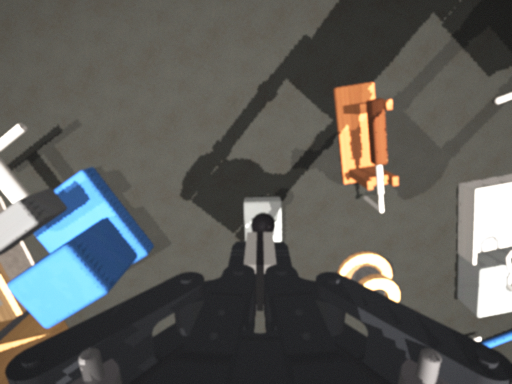

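```bash

python3 - <<'E'
from h import *
d=np.load('pics/w2.npy',allow_pickle=True).item()
print(atz(d,[(263,222)],.092), atz(d,[(244,199),(282,197)],.025),atz(d,[(381,212),(382,168)],.0725),atz(d,[(380,98),(383,165)],.08))
P=cloud(d); q=P[218:226,258:268].reshape(-1,3); print(np.nanmedian(q,0))
E
```

```text
[[ 0.43908907 -0.43377305  0.092     ]] [[ 0.42713435 -0.45520028  0.025     ]
 [ 0.4370747  -0.40693974  0.025     ]] [[ 0.46948718 -0.30084442  0.0725    ]
 [ 0.41863163 -0.29233304  0.0725    ]] [[ 0.34426708 -0.28614374  0.08      ]
 [ 0.4134984  -0.29355371  0.08      ]]
[ 0.43300031 -0.43294081  0.10637672]
```

```bash

python3 -m creep '{"slide":[[-0.05,0,-1],[-0.05,0,-1],[-0.05,0,-1],[-0.05,0,-1],[-0.05,0,-1]],"twist":[[0,0,0],[0,0,0],[0,0,0],[0,0,0],[0,0,0]],"fingers":[-1,-1,-1,-1,-1]}'
python3 -m creep '{"slide":[[0,0,-0.12],[0.1,-0.02,-0.12],[0.2,-0.05,-0.12],[0.3,-0.07,-0.12],[0.4,-0.1,-0.12],[0.5,-0.12,-0.12],[0.6,-0.14,-0.12],[0.65,-0.155,-0.12],[0.69,-0.165,-0.12]],"twist":[[0,0,0],[0,0,0],[0,0,0],[0,0,0],[0,0,0],[0,0,0],[0,0,0],[0,0,0],[0,0,0]],"fingers":[-1,-1,-1,-1,-1,-1,-1,-1,-1]}'
```

```text
clock: 4.45
position: [0.3881, -0.4262, 0.0978]
ee_rot: [0.0, 0.128, 0.992, -0.0]
contact_force: [0.9, -0.6, 0.5]
width: 0.0
clock: 5.35
position: [0.4844, -0.4503, 0.0801]
ee_rot: [-0.008, 0.127, 0.992, 0.001]
contact_force: [-25.4, 3.3, 14.9]
width: -0.0001
```

```bash

python3 -m creep '{"slide":[[-0.2,0.05,0],[-0.3,0.07,0],[-0.3,0.07,0.5],[-0.3,0.07,1],[-0.3,0.07,1],[-0.3,0.07,1],[-0.3,0.07,1]],"twist":[[0,0,0],[0,0,0],[0,0,0],[0,0,0],[0,0,0],[0,0,0],[0,0,0]],"fingers":[-1,-1,-1,-1,-1,-1,-1]}'
python3 - <<'E'
from h import *
d=get('scene','s3.png');np.save('pics/s3.npy',d,allow_pickle=True)
cv2.imwrite('pics/s3c.png',cv2.resize(d['img'][200:370,60:250],None,fx=3,fy=3))
E
```

```text
clock: 6.05
position: [0.4467, -0.4423, 0.2318]
ee_rot: [0.003, 0.128, 0.992, -0.002]
contact_force: [-0.3, -0.3, -0.2]
width: -0.0001
```

View pics/s3c.png

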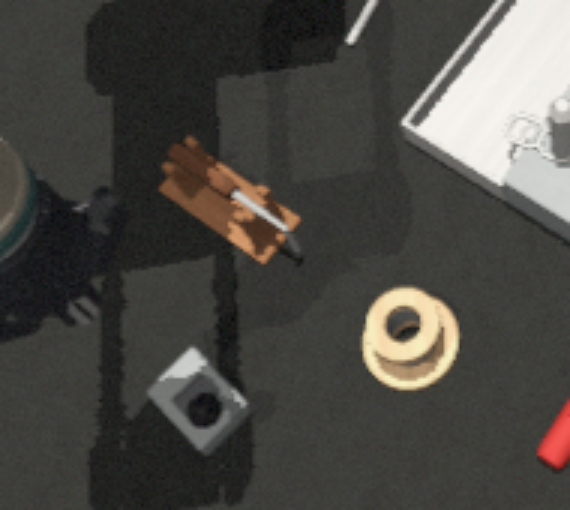

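```bash

python3 - <<'E'
from h import *
d=np.load('pics/s3.npy',allow_pickle=True).item()
print('ball',atz(d,[(60+204/3,200+408/3)],.092))
print('block',atz(d,[(60+x/3,200+y/3) for x,y in[(193,348),(248,405),(205,453),(150,393)]],.025))
q=cloud(d); print(np.nanmedian(q[334:338,126:130].reshape(-1,3),0))
E
```

```text
ball [[ 0.50814976 -0.44786649  0.092     ]]
block [[ 0.44630724 -0.41013549  0.025     ]
 [ 0.51334628 -0.42542167  0.025     ]
 [ 0.50560661 -0.47165206  0.025     ]
 [ 0.43811751 -0.45578664  0.025     ]]
[ 0.51127105 -0.44817002  0.10332678]
```

```bash

python3 - <<'E'
from h import *
d=get('top');np.save('pics/t3.npy',d,allow_pickle=True)
s=np.load('pics/s3.npy',allow_pickle=True).item()
s0=np.load('pics/scene0.npy',allow_pickle=True).item()
a=cv2.resize(d['img'][210:260,380:425],None,fx=8,fy=8,interpolation=cv2.INTER_CUBIC)
b=cv2.resize(s['img'][310:360,100:150],None,fx=8,fy=8,interpolation=cv2.INTER_CUBIC)
cv2.imwrite('pics/m3.png',np.hstack([a,b]))
for n,D in(('s',s),('t',d)):
    P=cloud(D).reshape(-1,3)
    m=(abs(P[:,0]-.475)<.06)&(abs(P[:,1]+.44)<.04)&(P[:,2]>.07)&(P[:,2]<.115)
    q=P[m]; print(n,len(q),q.mean(0) if len(q) else 0)
    A=np.c_[2*q,np.ones(len(q))]
    if len(q)>10:
        z=np.linalg.lstsq(A,(q**2).sum(1),rcond=None)[0]; print(z[:3],np.sqrt(z[3]+(z[:3]**2).sum()))
E
```

```text
s 114 [ 0.51020157 -0.44996859  0.09982112]
[ 0.50795041 -0.44968554  0.09397764] 0.011558391915004537
t 62 [ 0.50357113 -0.44924105  0.0971719 ]
[ 0.50533532 -0.45350935  0.08829486] 0.01654381225846685
```

View pics/m3.png

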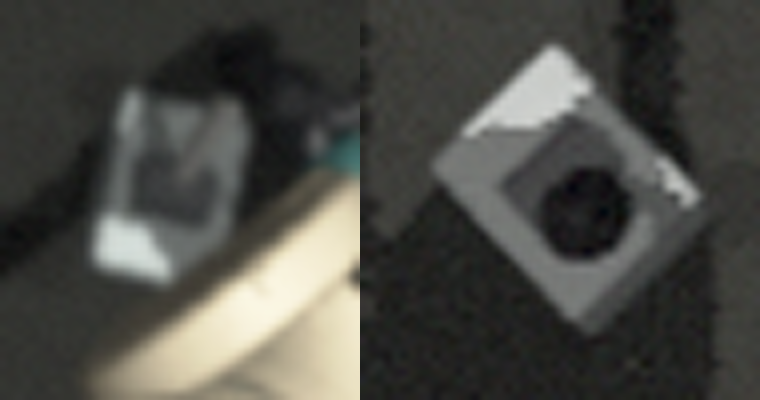

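```bash

python3 -m creep '{"slide":[[0,0,-1],[0,0,-1],[0,0,-1],[0,0,-1],[0.15,-0.035,-1],[0.25,-0.06,-1],[0.29,-0.07,-1],[0.29,-0.07,-1]],"twist":[[0,0,0],[0,0,0],[0,0,0],[0,0,0],[0,0,0],[0,0,0],[0,0,0],[0,0,0]],"fingers":[-1,-1,-1,-1,-1,-1,-1,-1]}'

```

```text
clock: 6.95
position: [0.4837, -0.451, 0.0791]
ee_rot: [-0.006, 0.127, 0.992, 0.001]
contact_force: [-11.8, 0.8, 2.8]
width: -0.0001
```

```bash

python3 -m creep '{"slide":[[-0.3,0.07,0],[-0.4,0.1,0.3],[-0.5,0.2,0.6],[-0.6,0.5,0.9],[-0.7,0.8,0.9],[-0.7,1,0.9],[-0.7,1,0.9]],"twist":[[0,0,0],[0,0,0],[0,0,0],[0,0,0.01],[0,0,0.0225],[0,0,0.0225],[0,0,0.0225]],"fingers":[-1,-1,0,0,0,0,0]}'
python3 - <<'E'
from h import *
d=get('wrist','w4.png');np.save('pics/w4.npy',d,allow_pickle=True)
cv2.imwrite('pics/w4c.png',cv2.resize(d['img'][100:384,100:412],None,fx=2.4,fy=2.0))
E
```

```text
clock: 7.65
position: [0.3826, -0.2975, 0.2161]
ee_rot: [0.001, 0.057, 0.998, 0.0]
contact_force: [0.1, -1.4, -0.5]
width: 0.0426
```

View pics/w4.png

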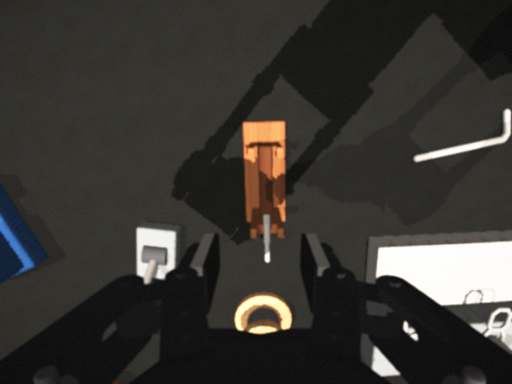

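```bash

python3 - <<'E'
from h import *
d=np.load('pics/w4.npy',allow_pickle=True).item()
cv2.imwrite('pics/w4c.png',cv2.resize(d['img'][110:270,200:330],None,fx=4.5,fy=3.6))
cv2.imwrite('pics/w4c.png',cv2.resize(d['img'][110:270,200:330],None,fx=3.7,fy=3.7))
print(atz(d,[(264,143),(267,213)],.08).round(4),atz(d,[(267,216),(267,262)],.0725).round(4))
E
```

```text
[[ 0.3415 -0.289   0.08  ]
 [ 0.4113 -0.2937  0.08  ]] [[ 0.4172 -0.2941  0.0725]
 [ 0.4701 -0.2998  0.0725]]
```

View pics/w4c.png

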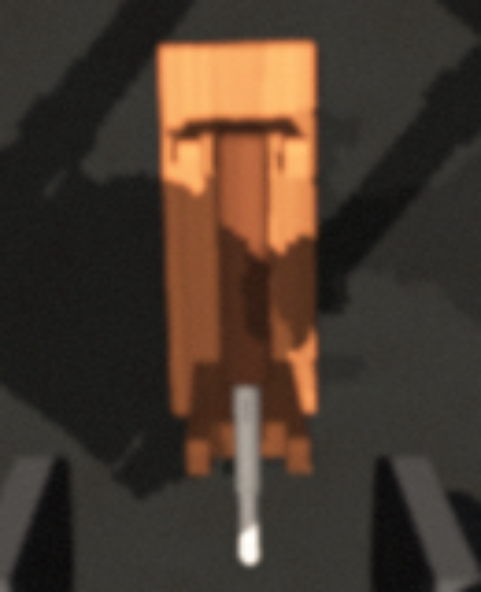

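```bash

python3 -m creep '{"slide":[[0,0.035,-0.4],[0,0.035,-0.4],[0,0.035,-0.4],[0,0.035,-0.4]],"twist":[[0,0,0],[0,0,0],[0,0,0],[0,0,0]],"fingers":[0,0,0,0]}'

```

```text
clock: 8.1
position: [0.3845, -0.2982, 0.1544]
ee_rot: [0.001, 0.058, 0.998, -0.001]
contact_force: [0.3, -0.2, 0.4]
width: 0.0428
```

```bash

python3 -m creep '{"slide":[[-0.013,0.04,-0.2],[-0.013,0.04,-0.45],[-0.013,0.04,-0.6],[-0.013,0.04,-0.69],[-0.013,0.04,-0.69],[-0.013,0.04,-0.69],[-0.013,0.04,-0.69],[-0.013,0.04,-0.69],[-0.013,0.04,-0.69]],"twist":[[0,0,0],[0,0,0],[0,0,0],[0,0,0],[0,0,0],[0,0,0],[0,0,0],[0,0,0],[0,0,0]],"fingers":[0,0,0,0,0,-1,-1,-1,-1]}' 110

```

```text
clock: 9.0
position: [0.3828, -0.2922, 0.0516]
ee_rot: [0.002, 0.058, 0.998, -0.002]
contact_force: [0.0, -0.1, 6.7]
width: 0.0122
```

```bash

python3 -m creep '{"slide":[[0,0,0.1],[0,0,0.3],[0,0,0.6],[0,0,0.8],[0,0,0.8],[0,0,0.8]],"twist":[[0,0,0],[0,0,0],[0,0,0],[0,0,0],[0,0,0],[0,0,0]],"fingers":[-1,-1,-1,-1,-1,-1]}'
python3 - <<'E'
from h import *
d=get('wrist','w5.png');np.save('pics/w5.npy',d,allow_pickle=True)
d=get('scene','s5.png');np.save('pics/s5.npy',d,allow_pickle=True)
d=get('top','t5.png');np.save('pics/t5.npy',d,allow_pickle=True)
E
```

```text
clock: 9.6
position: [0.3817, -0.2907, 0.1705]
ee_rot: [0.001, 0.058, 0.998, -0.001]
contact_force: [-0.5, 0.5, -2.4]
width: 0.0121
```

View pics/w5.png

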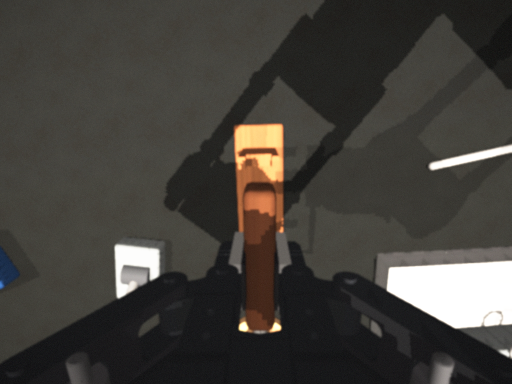

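View pics/s5.png

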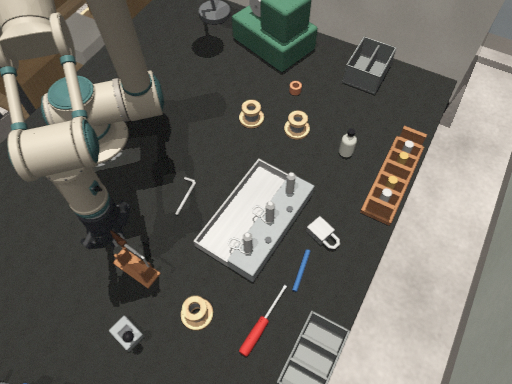

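```bash

python3 -m creep '{"slide":[[0.2,0.3,0],[0.4,0.6,0],[0.4,0.6,0],[0.4,0.6,0]],"twist":[[0,0,0],[0,0,0],[0,0,0],[0,0,0]],"fingers":[-1,-1,-1,-1]}'
python3 -m creep '{"slide":[[0.2,0.3,0],[0.43,0.59,-0.2],[0.43,0.59,-0.3],[0.43,0.59,-0.3],[0.43,0.59,-0.3]],"twist":[[0,0,0],[0,0,0],[0,0,0],[0,0,0],[0,0,0]],"fingers":[-1,-1,-1,-1,-1]}'
python3 - <<'E'
from h import *
for n,b in(('scene',(230,280,180,260)),('top',(150,230,200,330))):
    d=get(n);np.save('pics/%s6.npy'%n,d,allow_pickle=True)
    cv2.imwrite('pics/%s6.png'%n,cv2.resize(d['img'][170:290,180:330] if n=='scene' else d['img'][140:230,200:330],None,fx=5,fy=5,interpolation=cv2.INTER_CUBIC))
get('wrist','w6.png')
E
```

```text
clock: 10.15
position: [0.4416, -0.1991, 0.1685]
ee_rot: [-0.001, 0.056, 0.998, 0.001]
contact_force: [-0.6, -0.2, -0.5]
width: 0.0122
clock: 10.65
position: [0.5051, -0.1133, 0.124]
ee_rot: [-0.001, 0.058, 0.998, -0.0]
contact_force: [0.2, 0.2, 0.6]
width: 0.0123
```

View pics/scene6.png

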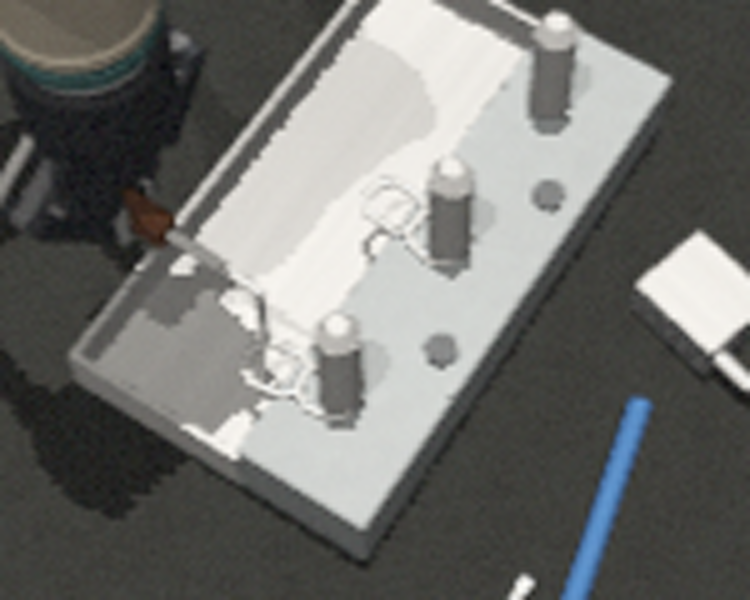

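View pics/top6.png

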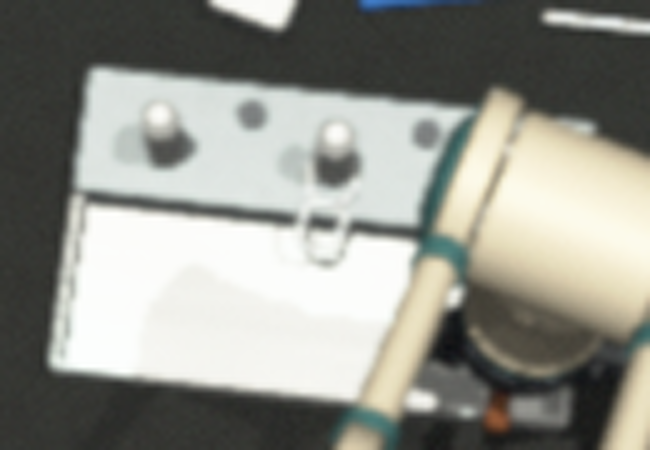

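View pics/w6.png

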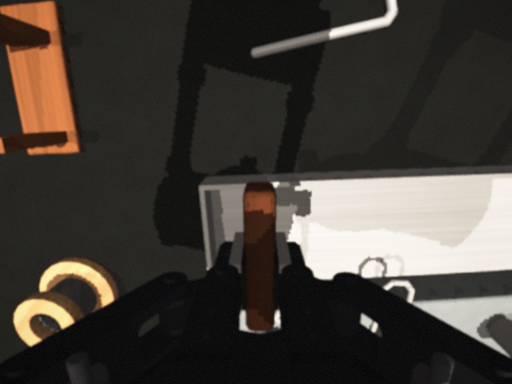

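```bash

python3 - <<'E'
from h import *
d=np.load('pics/scene6.npy',allow_pickle=True).item()
c=lambda P:((proj(d,P)-[180,170])*5).round(0)
print('tip',c([.5897,-.1218,.088]),'bend',c([.5897,-.1218,.143]),'eye2',c([.591,-.121,.0525]),'eye1',c([.600,-.0069,.0525]),'spin tops',c([[.6307,-.119,.137],[.6388,-.0141,.137],[.6468,.0902,.137]]))
i=lambda x,y:(180+x/5,170+y/5)
print(atz(d,[i(285,367),i(388,208)],.0525),atz(d,[i(337,330),i(452,170),i(558,25)],.133))
E
```

```text
tip [[262. 334.]] bend [[255. 287.]] eye2 [[268. 362.]] eye1 [[388. 201.]] spin tops [[331. 324.]
 [447. 166.]
 [553.  21.]]
[[ 0.59996577 -0.11904732  0.0525    ]
 [ 0.602025   -0.01046627  0.0525    ]] [[ 0.63372681 -0.11905856  0.133     ]
 [ 0.64128398 -0.01307614  0.133     ]
 [ 0.64954968  0.09160353  0.133     ]]
```

```bash

python3 - <<'E'
from h import *
d=np.load('pics/scene6.npy',allow_pickle=True).item()
cv2.imwrite('pics/z.png',cv2.resize(d['img'][215:260,220:265],None,fx=13,fy=13,interpolation=cv2.INTER_CUBIC))
d=np.load('pics/scene1.npy',allow_pickle=True).item()
cv2.imwrite('pics/z1.png',cv2.resize(d['img'][190:260,220:290],None,fx=8,fy=8,interpolation=cv2.INTER_CUBIC))
E
```

```text
(no output)
```

View pics/z.png

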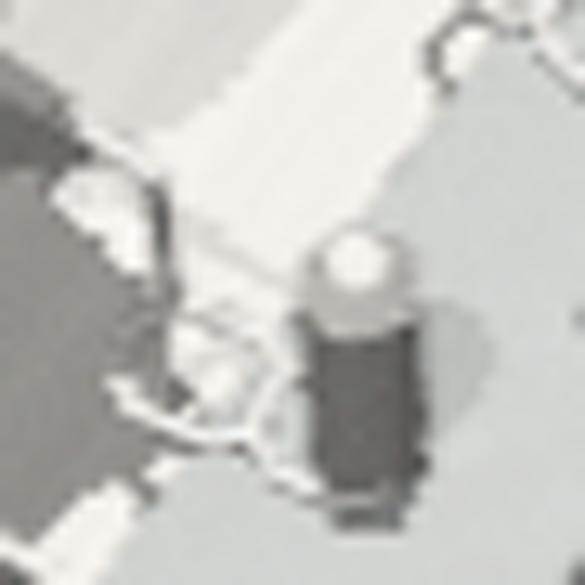

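View pics/z1.png

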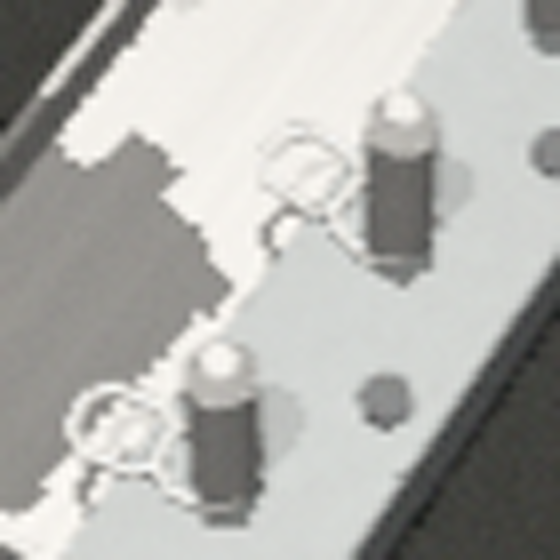

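```bash

python3 -m creep '{"slide":[[0,0,-0.1],[0,0,-0.2],[0,0,-0.3],[0,0,-0.42],[0,0,-0.42],[0,0,-0.42]],"twist":[[0,0,0],[0,0,0],[0,0,0],[0,0,0],[0,0,0],[0,0,0]],"fingers":[-1,-1,-1,-1,-1,-1]}'
python3 - <<'E'
from h import *
d=get('scene');np.save('pics/scene7.npy',d,allow_pickle=True)
cv2.imwrite('pics/z.png',cv2.resize(d['img'][195:265,200:270],None,fx=8,fy=8,interpolation=cv2.INTER_CUBIC))
print(proj(d,[(0.631,-.119,.137)]))
E
```

```text
clock: 11.4
position: [0.5063, -0.1131, 0.0626]
ee_rot: [0.0, 0.059, 0.998, -0.0]
contact_force: [-0.8, 0.3, -0.8]
width: 0.012
[[246.39489595 234.79817662]]
```

View pics/z.png

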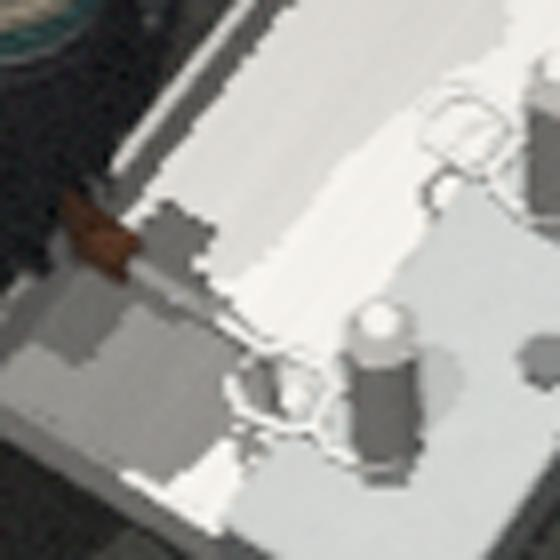

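```bash

python3 -m creep '{"slide":[[-0.04,-0.002,0],[-0.08,-0.004,0],[-0.11,-0.006,0],[-0.14,-0.007,0],[-0.17,-0.008,0],[-0.2,-0.01,0],[-0.2,-0.01,0]],"twist":[[0,0,0],[0,0,0],[0,0,0],[0,0,0],[0,0,0],[0,0,0],[0,0,0]],"fingers":[-1,-1,-1,-1,-1,-1,-1]}'
python3 - <<'E'
from h import *
d=get('scene');np.save('pics/scene7.npy',d,allow_pickle=True)
cv2.imwrite('pics/z.png',cv2.resize(d['img'][195:265,200:270],None,fx=8,fy=8,interpolation=cv2.INTER_CUBIC))
E
```

```text
clock: 12.15
position: [0.4743, -0.1133, 0.0617]
ee_rot: [-0.001, 0.058, 0.998, 0.0]
contact_force: [0.2, 0.4, -0.6]
width: 0.012
```

View pics/z.png

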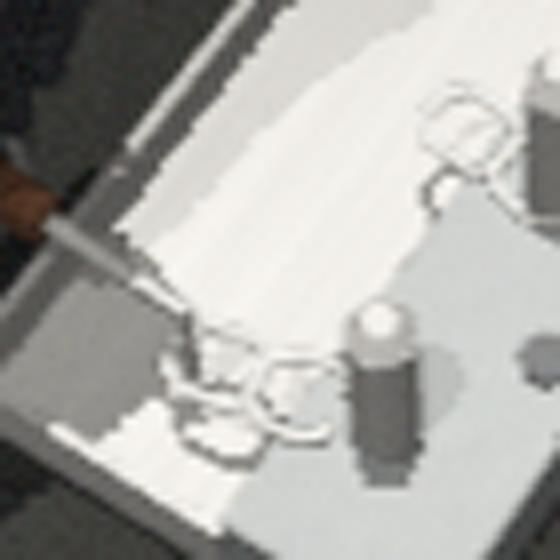

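```bash

python3 -m creep '{"slide":[[-0.05,0,0],[-0.1,0,0],[-0.15,0,0],[-0.2,0,0],[-0.25,0,0],[-0.3,0,0],[-0.33,0,0],[-0.33,0,0],[-0.33,0,0]],"twist":[[0,0,0],[0,0,0],[0,0,0],[0,0,0],[0,0,0],[0,0,0],[0,0,0],[0,0,0],[0,0,0]],"fingers":[-1,-1,-1,-1,-1,-1,-1,-1,-1]}'
python3 - <<'E'
from h import *
d=get('scene');np.save('pics/scene7.npy',d,allow_pickle=True)
cv2.imwrite('pics/z.png',cv2.resize(d['img'][195:265,190:270],None,fx=8,fy=8,interpolation=cv2.INTER_CUBIC))
E
```

```text
clock: 13.1
position: [0.427, -0.1139, 0.062]
ee_rot: [0.0, 0.058, 0.998, -0.0]
contact_force: [-0.1, 1.2, -0.8]
width: 0.012
```

View pics/z.png

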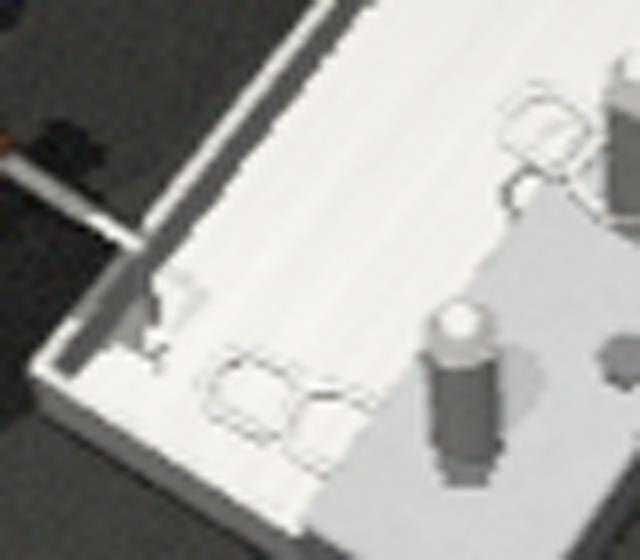

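```bash

python3 - <<'E'
from h import *
d=np.load('pics/scene7.npy',allow_pickle=True).item()
i=lambda x,y:(190+x/8,195+y/8)
print(atz(d,[i(255,395),i(335,430),i(215,400),i(378,400),i(315,472)],.0085))
P=cloud(d)
for x,y in [(255,440),(215,400),(290,410),(345,395),(312,470)]:
    u,v=map(int,i(x,y)); print(P[v-1:v+2,u-1:u+2,2].round(3).tolist())
E
```

```text
[[ 0.55352569 -0.12533407  0.0085    ]
 [ 0.58403181 -0.12338723  0.0085    ]
 [ 0.54250452 -0.13343816  0.0085    ]
 [ 0.59130789 -0.10687207  0.0085    ]
 [ 0.58585838 -0.13977079  0.0085    ]]
[[0.001, 0.005, 0.013], [0.009, 0.007, 0.006], [0.005, 0.004, 0.01]]
[[0.011, 0.012, 0.005], [0.008, 0.014, 0.003], [0.005, 0.008, 0.006]]
[[0.005, 0.009, 0.009], [0.009, 0.009, 0.007], [0.014, 0.003, 0.006]]
[[0.006, 0.009, 0.004], [0.012, 0.01, 0.014], [0.002, 0.003, 0.009]]
[[0.013, 0.014, 0.011], [0.006, 0.009, 0.012], [0.007, 0.009, 0.008]]
```

```bash

python3 -m creep '{"slide":[[0,0,0.2],[0,0,0.42],[0.2,0.26,0.42],[0.4,0.52,0.42],[0.59,0.77,0.42],[0.59,0.77,0.42],[0.59,0.77,0.42],[0.59,0.77,0.42]],"twist":[[0,0,0],[0,0,0],[0,0,0],[0,0,0],[0,0,0],[0,0,0],[0,0,0],[0,0,0]],"fingers":[-1,-1,-1,-1,-1,-1,-1,-1]}'
python3 - <<'E'
from h import *
d=get('scene');np.save('pics/scene8.npy',d,allow_pickle=True)
cv2.imwrite('pics/z.png',cv2.resize(d['img'][165:265,190:290],None,fx=6,fy=6,interpolation=cv2.INTER_CUBIC))
E
```

```text
clock: 13.95
position: [0.5144, 0.0014, 0.1244]
ee_rot: [-0.001, 0.058, 0.998, -0.0]
contact_force: [0.1, -0.1, -1.4]
width: 0.0124
```

View pics/z.png

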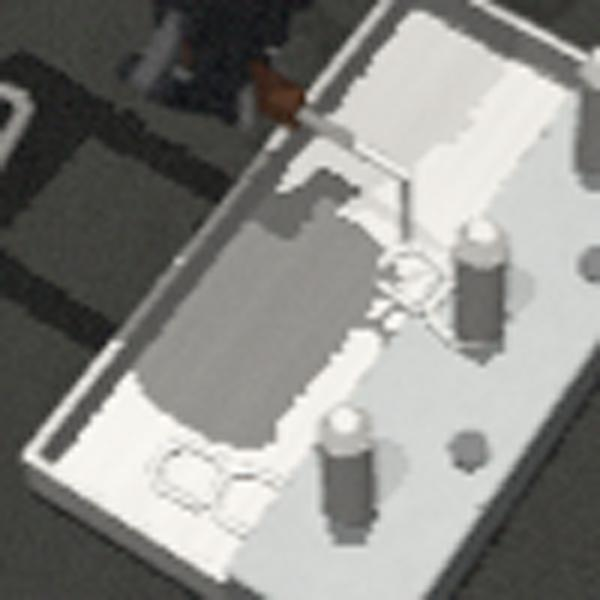

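```bash

python3 -m creep '{"slide":[[0,0,-0.1],[0,0,-0.2],[0,0,-0.3],[0,0,-0.42],[0,0,-0.42],[0,0,-0.42]],"twist":[[0,0,0],[0,0,0],[0,0,0],[0,0,0],[0,0,0],[0,0,0]],"fingers":[-1,-1,-1,-1,-1,-1]}'
python3 -m creep '{"slide":[[-0.04,0.007,0],[-0.08,0.014,0],[-0.11,0.02,0],[-0.14,0.025,0],[-0.17,0.03,0],[-0.2,0.036,0],[-0.2,0.036,0]],"twist":[[0,0,0],[0,0,0],[0,0,0],[0,0,0],[0,0,0],[0,0,0],[0,0,0]],"fingers":[-1,-1,-1,-1,-1,-1,-1]}'
python3 - <<'E'
from h import *
d=get('scene');np.save('pics/scene8.npy',d,allow_pickle=True)
cv2.imwrite('pics/z.png',cv2.resize(d['img'][165:265,190:290],None,fx=6,fy=6,interpolation=cv2.INTER_CUBIC))
E
```

```text
clock: 14.6
position: [0.5147, 0.0009, 0.062]
ee_rot: [-0.0, 0.059, 0.998, 0.0]
contact_force: [0.4, 0.9, -0.1]
width: 0.0123
clock: 15.3
position: [0.483, 0.0076, 0.0617]
ee_rot: [-0.001, 0.058, 0.998, 0.0]
contact_force: [0.2, -0.1, -1.0]
width: 0.0123
```

View pics/z.png

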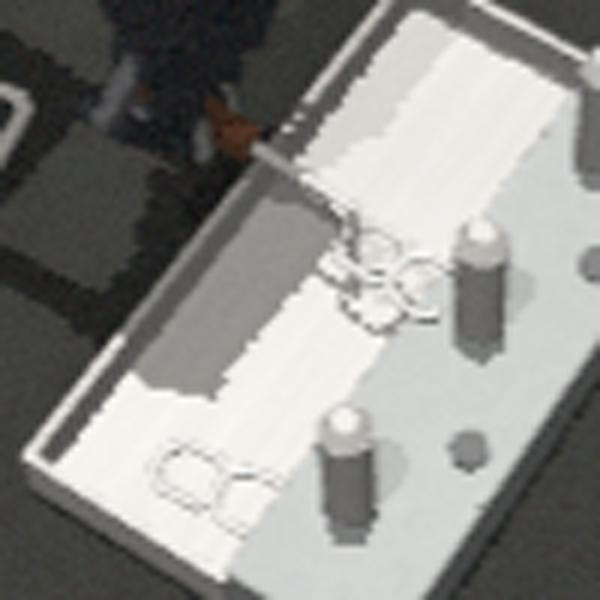

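Ring 1 has come off its groove as well. I'll drag it on into the trough, as I did with ring 2.

```bash

python3 -m creep '{"slide":[[-0.05,0.005,0],[-0.1,0.01,0],[-0.15,0.015,0],[-0.2,0.02,0],[-0.25,0.025,0],[-0.3,0.03,0],[-0.35,0.03,0],[-0.35,0.03,0],[-0.35,0.03,0]],"twist":[[0,0,0],[0,0,0],[0,0,0],[0,0,0],[0,0,0],[0,0,0],[0,0,0],[0,0,0],[0,0,0]],"fingers":[-1,-1,-1,-1,-1,-1,-1,-1,-1]}'
python3 -m creep '{"slide":[[0,0,0.3],[0,0,0.6],[0,0,0.75],[0,0,0.75]],"twist":[[0,0,0],[0,0,0],[0,0,0],[0,0,0]],"fingers":[-1,-1,-1,-1]}'
python3 - <<'E'
from h import *
d=get('scene','s9.png');np.save('pics/scene9.npy',d,allow_pickle=True)
cv2.imwrite('pics/z.png',cv2.resize(d['img'][165:265,190:290],None,fx=6,fy=6,interpolation=cv2.INTER_CUBIC))
E
```

```text
clock: 16.25
position: [0.4329, 0.0116, 0.062]
ee_rot: [0.0, 0.058, 0.998, 0.0]
contact_force: [1.0, -0.3, -1.8]
width: 0.0122
clock: 16.65
position: [0.436, 0.0112, 0.178]
ee_rot: [0.005, 0.058, 0.998, -0.0]
contact_force: [-0.1, -0.3, -1.5]
width: 0.0122
```

View pics/z.png

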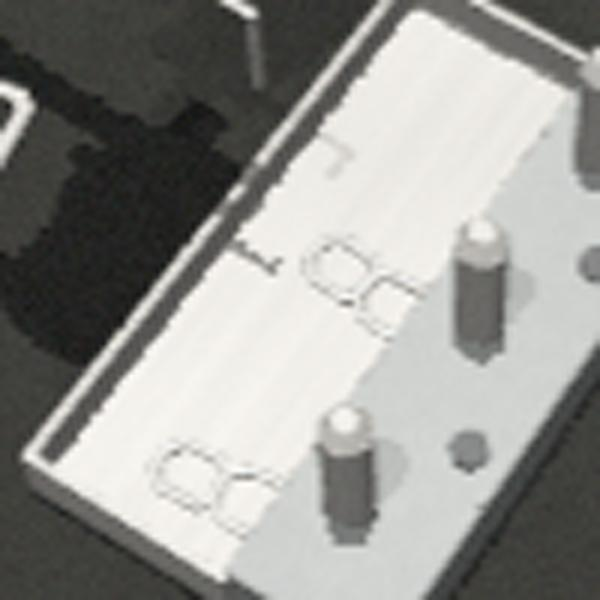

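View pics/s9.png

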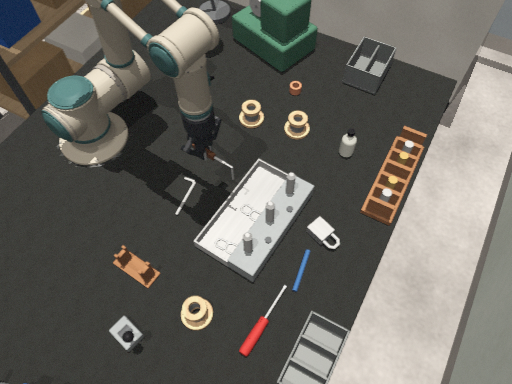

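```bash

python3 - <<'E'
from h import *
d=np.load('pics/scene9.npy',allow_pickle=True).item()
i=lambda x,y:(190+x/6,165+y/6)
print(atz(d,[i(337,268),i(400,305),i(192,473),i(250,500)],.0085).round(4))
get('wrist','w9.png'); t=get('top','t9.png')
cv2.imwrite('pics/t9c.png',cv2.resize(t['img'][140:240,200:330],None,fx=5,fy=5,interpolation=cv2.INTER_CUBIC))
E
```

```text
[[ 5.588e-01 -1.000e-04  8.500e-03]
 [ 5.947e-01 -3.200e-03  8.500e-03]
 [ 5.530e-01 -1.238e-01  8.500e-03]
 [ 5.829e-01 -1.226e-01  8.500e-03]]
```

View pics/w9.png

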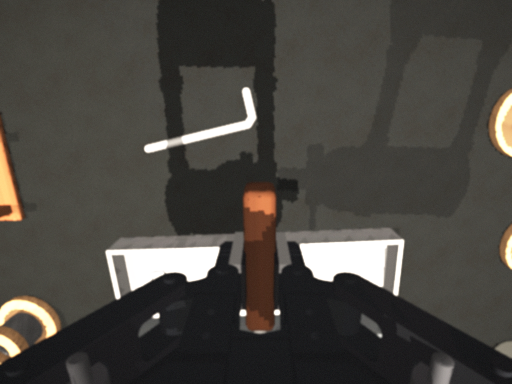

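View pics/t9c.png

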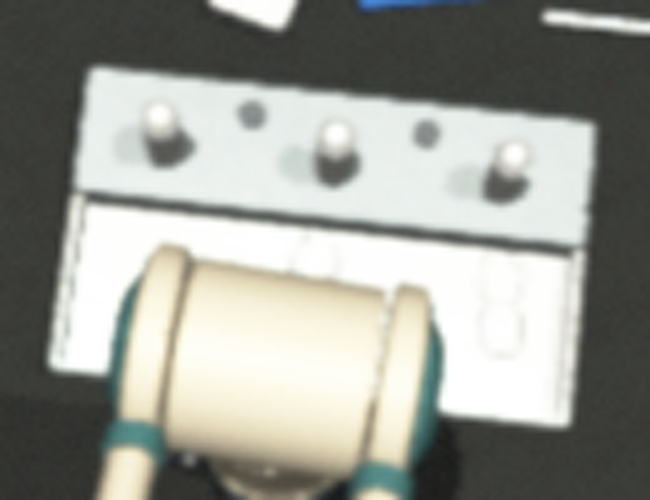

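```bash

python3 -m creep '{"slide":[[-0.18,-1,0],[-0.18,-1,0],[-0.18,-1,0],[-0.18,-1,0],[-0.18,-1,0]],"twist":[[0,0,0],[0,0,0],[0,0,0],[0,0,0],[0,0,0]],"fingers":[-1,-1,-1,-1,-1]}'
python3 -m creep '{"slide":[[-0.18,-1,0],[-0.18,-1,0],[-0.18,-1,0],[-0.18,-1,0],[-0.18,-1,0],[-0.18,-1,0]],"twist":[[0,0,0],[0,0,0],[0,0,0],[0,0,0],[0,0,0],[0,0,0]],"fingers":[-1,-1,-1,-1,-1,-1]}'
```

```text
clock: 17.3
position: [0.4045, -0.139, 0.1726]
ee_rot: [-0.002, 0.06, 0.998, 0.001]
contact_force: [-0.2, -0.1, -1.1]
width: 0.0123
clock: 17.9
position: [0.3786, -0.286, 0.1734]
ee_rot: [-0.001, 0.057, 0.998, 0.001]
contact_force: [0.2, 0.7, -1.5]
width: 0.0118
```

```bash

python3 -m creep '{"slide":[[0.027,-0.035,-0.2],[0.027,-0.035,-0.4],[0.027,-0.035,-0.55],[0.027,-0.035,-0.55],[0.027,-0.035,-0.55]],"twist":[[0,0,0],[0,0,0],[0,0,0],[0,0,0],[0,0,0]],"fingers":[-1,-1,-1,-1,-1]}'
python3 - <<'E'
from h import *
d=get('scene')
cv2.imwrite('pics/z.png',cv2.resize(d['img'][220:300,90:190],None,fx=7,fy=7,interpolation=cv2.INTER_CUBIC))
print(telemetry.get_state()['position'])
E
```

```text
clock: 18.4
position: [0.3832, -0.292, 0.092]
ee_rot: [-0.0, 0.057, 0.998, 0.0]
contact_force: [0.6, 0.1, 0.0]
width: 0.0119
[ 0.38365717 -0.29295856  0.0927748 ]
```

View pics/z.png

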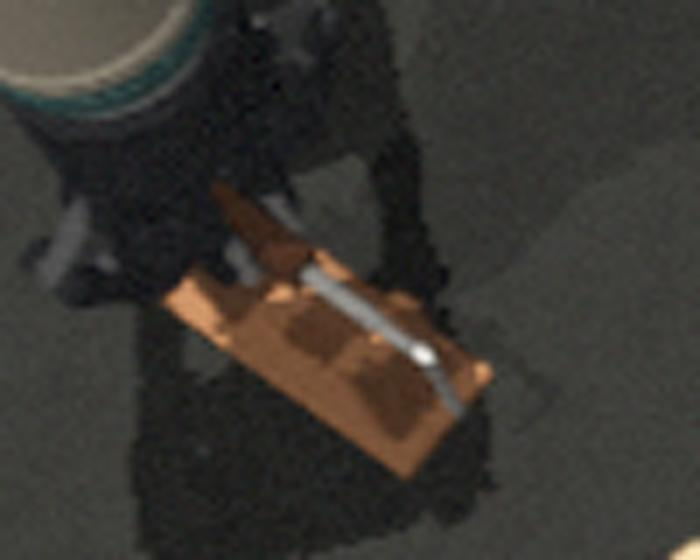

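```bash

python3 -m creep '{"slide":[[0,0,-0.1],[0,0,-0.18],[0,0,-0.23],[0,0,-0.26],[0,0,-0.265],[0,0,-0.265]],"twist":[[0,0,0],[0,0,0],[0,0,0],[0,0,0],[0,0,0],[0,0,0]],"fingers":[-1,-1,-1,-1,-1,-1]}'

```

```text
clock: 19.05
position: [0.3831, -0.2939, 0.0525]
ee_rot: [0.0, 0.058, 0.998, -0.0]
contact_force: [-0.4, -0.2, -1.9]
width: 0.0121
```

```bash

python3 -m creep '{"slide":[[0,0.01,-0.01],[0,0.01,-0.01],[0,0.01,-0.01],[0,0.01,-0.01],[0,0.01,-0.01],[0,0.01,0.3],[0,0.01,0.6],[0,0.01,0.9],[0,0.01,0.9]],"twist":[[0,0,0],[0,0,0],[0,0,0],[0,0,0],[0,0,0],[0,0,0],[0,0,0],[0,0,0],[0,0,0]],"fingers":[-1,0,0,0,0,0,0,0,0]}'
python3 - <<'E'
from h import *
d=get('scene','s10.png')
cv2.imwrite('pics/z.png',cv2.resize(d['img'][220:300,90:190],None,fx=7,fy=7,interpolation=cv2.INTER_CUBIC))
d=get('wrist','w10.png');np.save('pics/w10.npy',d,allow_pickle=True)
E
```

```text
clock: 19.95
position: [0.3858, -0.2951, 0.1932]
ee_rot: [0.005, 0.058, 0.998, -0.004]
contact_force: [1.2, -0.1, -0.4]
width: 0.0427
```

View pics/z.png

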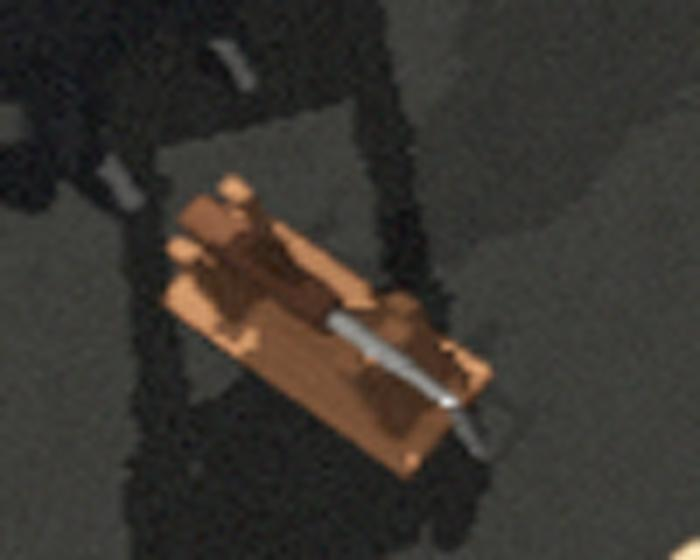

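View pics/w10.png

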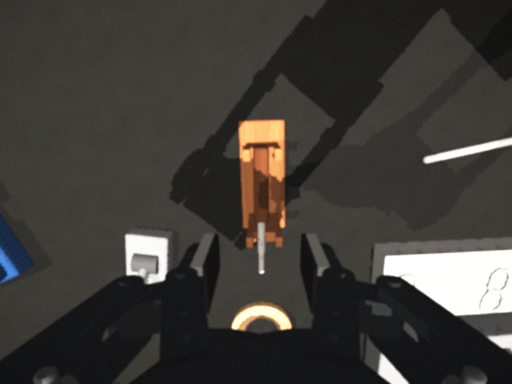

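```bash

cat >> h.py <<'E'
def bob(d,g,zc=.06,r=.05):
    P=cloud(d).reshape(-1,3)
    m=(np.hypot(P[:,0]-g[0],P[:,1]-g[1])<r)&(abs(P[:,2]-zc)<.005)
    q=P[m]
    if len(q)<20: return None
    for _ in range(3):
        c=np.median(q[:,:2],0); q=q[np.hypot(*(q[:,:2]-c).T)<.034]
    (cx,cy),R=cv2.minEnclosingCircle(np.float32(q[:,:2]*1000))
    return len(q),q.mean(0).round(4),(round(cx/1000,4),round(cy/1000,4),round(R/1000,4))
E
python3 - <<'E'
from h import *
G=[(.594,-.318),(.551,.324),(.405,.294)]
for f in ['w1','scene1','scene9','top0']:
    d=np.load('pics/%s.npy'%f,allow_pickle=True).item()
    for g in G: print(f,g,bob(d,g))
E
```

```text
w1 (0.594, -0.318) (688, array([ 0.5929, -0.316 ,  0.0596]), (0.5939, -0.317, 0.0303))
w1 (0.551, 0.324) (909, array([0.553 , 0.3325, 0.0596]), (0.554, 0.334, 0.0308))
w1 (0.405, 0.294) (1116, array([0.4036, 0.3031, 0.0598]), (0.404, 0.3043, 0.0307))
scene1 (0.594, -0.318) (357, array([ 0.5943, -0.3175,  0.0589]), (0.5941, -0.3172, 0.0299))
scene1 (0.551, 0.324) (182, array([0.5534, 0.3333, 0.0592]), (0.5546, 0.3344, 0.0311))
scene1 (0.405, 0.294) (179, array([0.4042, 0.3034, 0.0592]), (0.4037, 0.304, 0.0308))
scene9 (0.594, -0.318) (355, array([ 0.5944, -0.318 ,  0.059 ]), (0.5937, -0.3173, 0.0302))
scene9 (0.551, 0.324) (186, array([0.5537, 0.3331, 0.0592]), (0.5543, 0.3338, 0.0309))
scene9 (0.405, 0.294) (169, array([0.4043, 0.3035, 0.0595]), (0.404, 0.3039, 0.0316))
top0 (0.594, -0.318) (205, array([ 0.5925, -0.3187,  0.0602]), (0.5923, -0.3193, 0.0302))
top0 (0.551, 0.324) (215, array([0.5527, 0.3328, 0.0599]), (0.5521, 0.3325, 0.0304))
top0 (0.405, 0.294) (217, array([0.4029, 0.3028, 0.0603]), (0.4023, 0.303, 0.03))
```

View pics/s10.png

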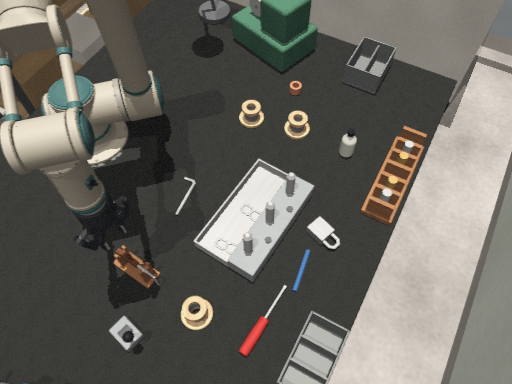

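```bash

python3 -m creep '{"slide":[[0.7,-0.08,0],[0.7,-0.08,0],[0.7,-0.08,0],[0.7,-0.08,0]],"twist":[[0,0,0],[0,0,0],[0,0,0],[0,0,0]],"fingers":[1,1,1,1]}' 60
python3 -m creep '{"slide":[[0.68,-0.06,-0.1],[0.68,-0.06,-0.2],[0.68,-0.06,-0.3],[0.68,-0.06,-0.3],[0.68,-0.06,-0.3]],"twist":[[0,0,0],[0,0,0],[0,0,0],[0,0,0],[0,0,0]],"fingers":[1,1,1,1,1]}'
```

```text
clock: 20.45
position: [0.4877, -0.3033, 0.1844]
ee_rot: [-0.002, 0.057, 0.998, 0.001]
contact_force: [-0.5, 0.6, 0.4]
width: 0.0854
clock: 20.95
position: [0.5873, -0.3125, 0.1411]
ee_rot: [-0.002, 0.058, 0.998, 0.001]
contact_force: [0.1, -0.2, -0.0]
width: 0.0853
```

```bash

python3 -m creep '{"slide":[[0.04,-0.03,-0.1],[0.04,-0.03,-0.3],[0.04,-0.03,-0.5],[0.04,-0.03,-0.71],[0.04,-0.03,-0.71],[0.04,-0.03,-0.71]],"twist":[[0,0,0],[0,0,0],[0,0,0],[0,0,0],[0,0,0],[0,0,0]],"fingers":[1,1,1,1,1,1]}'
```

```text
clock: 21.55
position: [0.5953, -0.318, 0.036]
ee_rot: [-0.0, 0.059, 0.998, 0.0]
contact_force: [-0.2, -0.1, -0.1]
width: 0.0852
```

```bash

python3 -m creep '{"slide":[[-0.01,0.005,-0.013],[-0.01,0.005,-0.013],[-0.01,0.005,-0.013],[-0.01,0.005,-0.013],[-0.01,0.005,-0.013],[-0.01,0.005,0.1],[-0.01,0.005,0.4],[-0.01,0.005,0.7],[-0.01,0.005,1],[-0.01,0.005,1]],"twist":[[0,0,0],[0,0,0],[0,0,0],[0,0,0],[0,0,0],[0,0,0],[0,0,0],[0,0,0],[0,0,0],[0,0,0]],"fingers":[-1,-1,-1,-1,-1,-1,-1,-1,-1,-1]}'
python3 -m creep '{"slide":[[0,0.2,0.2],[0.12,0.6,0.2],[0.12,0.66,0.2],[0.12,0.66,0.2],[0.12,0.66,0.2]],"twist":[[0,0,0],[0,0,0],[0,0,0],[0,0,0],[0,0,0]],"fingers":[-1,-1,-1,-1,-1]}'
```

```text
clock: 22.55
position: [0.598, -0.3192, 0.1946]
ee_rot: [0.007, 0.058, 0.998, -0.004]
contact_force: [0.7, -0.6, -0.4]
width: 0.058
clock: 23.05
position: [0.612, -0.2176, 0.2155]
ee_rot: [-0.0, 0.058, 0.998, -0.0]
contact_force: [0.6, -0.1, -0.5]
width: 0.0579
```

```bash

python3 -m creep '{"slide":[[0.06,0.3,0],[0.125,0.657,0],[0.125,0.657,0],[0.125,0.657,0],[0.125,0.657,0]],"twist":[[0,0,0],[0,0,0],[0,0,0],[0,0,0],[0,0,0]],"fingers":[-1,-1,-1,-1,-1]}'
python3 - <<'E'
from h import *
d=get('scene','s11.png')
cv2.imwrite('pics/z.png',cv2.resize(d['img'][165:275,190:310],None,fx=6,fy=5.5,interpolation=cv2.INTER_CUBIC))
np.save('pics/s11.npy',d,allow_pickle=True)
d=get('wrist','w11.png')
for z in(.25-.06,.22,.23,.24): print(z,bob(d,(.631,-.119),z))
print(telemetry.get_state()['position'])
E
```

```text
clock: 23.55
position: [0.6308, -0.121, 0.2153]
ee_rot: [-0.0, 0.059, 0.998, -0.001]
contact_force: [-0.4, -0.3, -1.2]
width: 0.0578
0.19 (3644, array([ 0.6044, -0.1179,  0.191 ]), (0.6097, -0.1185, 0.033))
0.22 (710, array([ 0.6412, -0.1231,  0.2207]), (0.6327, -0.1221, 0.0151))
0.23 (1358, array([ 0.6252, -0.1215,  0.2308]), (0.6251, -0.1216, 0.0331))
0.24 (9631, array([ 0.6274, -0.1214,  0.239 ]), (0.6256, -0.1212, 0.0339))
[ 0.63075498 -0.12127308  0.21537508]
```

View pics/z.png

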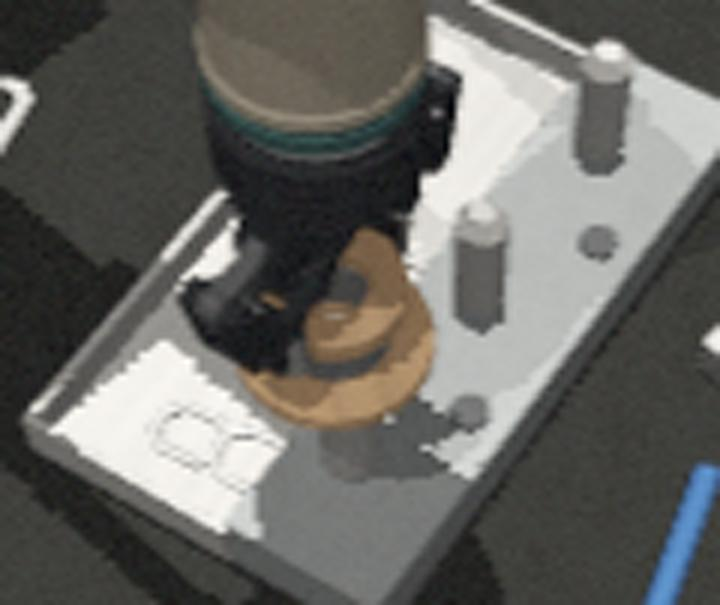

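View pics/w11.png

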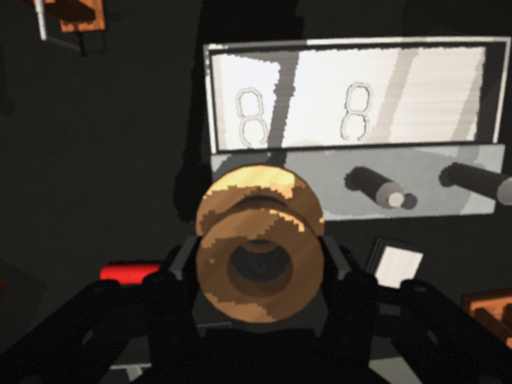

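```bash

python3 - <<'E'
from h import *
d=get('wrist');print(atz(d,[(261,265),(260,267),(261,207),(261,322),(197,263),(325,263)],.241).round(4))
P=cloud(d)
for uv in [(261,215),(261,312),(210,262),(312,262)]: print(P[uv[1],uv[0]].round(4))
E
```

```text
[[ 0.6267 -0.1207  0.241 ]
 [ 0.6276 -0.1212  0.241 ]
 [ 0.5996 -0.1175  0.241 ]
 [ 0.6572 -0.1242  0.241 ]
 [ 0.6224 -0.149   0.241 ]
 [ 0.6292 -0.0921  0.241 ]]
[ 0.6037 -0.1179  0.2394]
[ 0.6526 -0.1237  0.2396]
[ 0.6232 -0.1434  0.2397]
[ 0.6289 -0.0977  0.2393]
```

```bash

python3 -m creep '{"slide":[[0.017,0.013,0],[0.017,0.013,-0.1],[0.017,0.013,-0.2],[0.017,0.013,-0.3],[0.017,0.013,-0.4],[0.017,0.013,-0.4]],"twist":[[0,0,0],[0,0,0],[0,0,0],[0,0,0],[0,0,0],[0,0,0]],"fingers":[-1,-1,-1,-1,-1,-1]}'
```

```text
clock: 24.3
position: [0.632, -0.1174, 0.1532]
ee_rot: [-0.002, 0.059, 0.998, 0.001]
contact_force: [-0.3, 0.7, -1.8]
width: 0.0579
```

```bash

python3 -m creep '{"slide":[[0,0,-0.1],[0,0,-0.2],[0,0,-0.3],[0,0,-0.4],[0,0,-0.435],[0,0,-0.435]],"twist":[[0,0,0],[0,0,0],[0,0,0],[0,0,0],[0,0,0],[0,0,0]],"fingers":[-1,-1,-1,-1,-1,-1]}'
```

```text
clock: 24.9
position: [0.6334, -0.1175, 0.0902]
ee_rot: [-0.0, 0.058, 0.998, 0.0]
contact_force: [-0.2, -0.1, -1.5]
width: 0.058
```

```bash

python3 -m creep '{"slide":[[-0.005,0,-0.02],[-0.005,0,-0.02],[-0.005,0,-0.02],[-0.005,0,-0.02],[-0.005,0,-0.02],[-0.005,0,0.2],[-0.005,0,0.5],[-0.005,0,0.9],[-0.005,0,0.9]],"twist":[[0,0,0],[0,0,0],[0,0,0],[0,0,0],[0,0,0],[0,0,0],[0,0,0],[0,0,0],[0,0,0]],"fingers":[-1,1,1,1,1,1,1,1,1]}'
python3 - <<'E'
from h import *
d=get('scene','s12.png')
cv2.imwrite('pics/z.png',cv2.resize(d['img'][165:275,190:310],None,fx=6,fy=5.5,interpolation=cv2.INTER_CUBIC))
print(bob(d,(.631,-.119),.11), bob(d,(.5537,.3335)),bob(d,(.404,.3036)))
E
```

```text
clock: 25.8
position: [0.636, -0.1182, 0.2326]
ee_rot: [0.006, 0.058, 0.998, -0.001]
contact_force: [0.3, 0.2, 0.3]
width: 0.0854
(291, array([ 0.635 , -0.121 ,  0.1092]), (0.6331, -0.1186, 0.0296)) (179, array([0.5533, 0.3333, 0.0593]), (0.5523, 0.3346, 0.0318)) None
```

View pics/z.png

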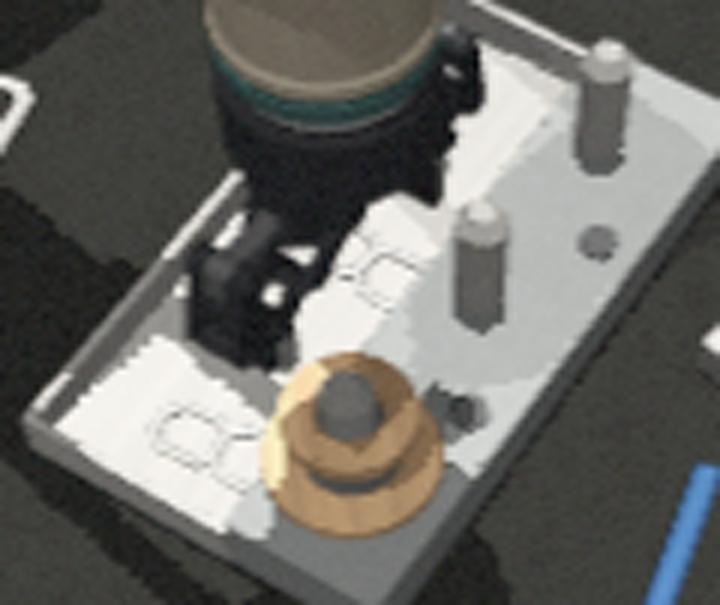

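View pics/s12.png

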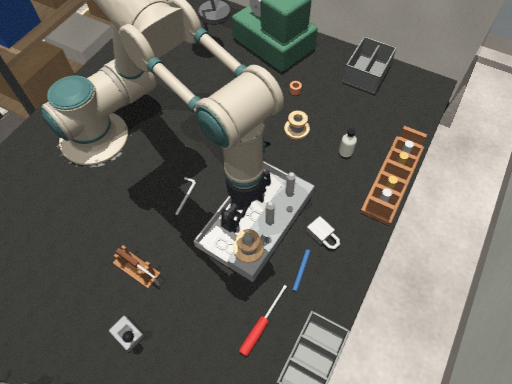

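```bash

python3 -m creep '{"slide":[[-0.18,1,0.1],[-0.18,1,0.1],[-0.18,1,0.1],[-0.18,1,0.1],[-0.18,1,0.1]],"twist":[[0,0,0],[0,0,0],[0,0,0],[0,0,0],[0,0,0]],"fingers":[1,1,1,1,1]}'
python3 -m creep '{"slide":[[-0.18,1,0],[-0.18,1,0],[-0.18,1,0],[-0.18,1,0],[-0.18,1,0]],"twist":[[0,0,0],[0,0,0],[0,0,0],[0,0,0],[0,0,0]],"fingers":[1,1,1,1,1]}'
python3 -m creep '{"slide":[[-0.18,1,-0.4],[-0.18,1,-0.4],[-0.18,1,-0.4],[-0.18,1,-0.4],[-0.18,1,-0.4]],"twist":[[0,0,0],[0,0,0],[0,0,0],[0,0,0],[0,0,0]],"fingers":[1,1,1,1,1]}'
python3 - <<'E'
from h import *
for n in('top','scene','wrist'):
    d=get(n,n+'13.png')
    print(n,bob(d,(.5537,.3335)),bob(d,(.404,.3036)),bob(d,(.631,-.119),.11))
E
```

```text
clock: 26.35
position: [0.6049, 0.034, 0.2394]
ee_rot: [-0.001, 0.057, 0.998, -0.0]
contact_force: [0.5, 0.0, -0.3]
width: 0.0852
clock: 26.85
position: [0.5787, 0.1824, 0.2392]
ee_rot: [-0.001, 0.058, 0.998, -0.001]
contact_force: [0.3, -0.2, 0.0]
width: 0.0858
clock: 27.35
position: [0.5517, 0.332, 0.1784]
ee_rot: [-0.001, 0.058, 0.998, -0.001]
contact_force: [-0.9, 0.0, -0.8]
width: 0.0854
top (96, array([0.5422, 0.3198, 0.0607]), (0.5454, 0.322, 0.026)) (118, array([0.4086, 0.2927, 0.0599]), (0.4044, 0.2987, 0.0279)) (208, array([ 0.6292, -0.118 ,  0.1104]), (0.6304, -0.1185, 0.0296))
scene (177, array([0.5535, 0.3328, 0.0592]), (0.5544, 0.3339, 0.0309)) (174, array([0.4036, 0.3039, 0.0594]), (0.4017, 0.3035, 0.031)) (296, array([ 0.6337, -0.12  ,  0.1093]), (0.6324, -0.1185, 0.0296))
wrist (2361, array([0.5522, 0.3349, 0.0599]), (0.5534, 0.3349, 0.0299)) (2399, array([0.4122, 0.3038, 0.06  ]), (0.4046, 0.3048, 0.0296)) None
```

View pics/wrist13.png

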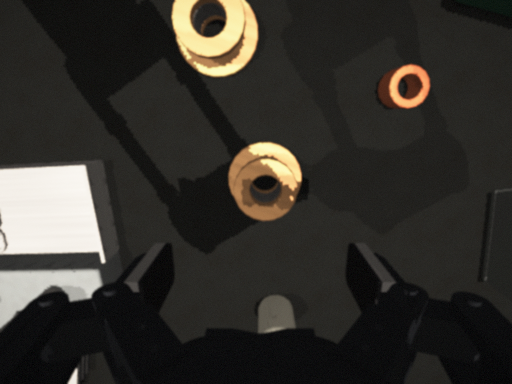

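View pics/top13.png

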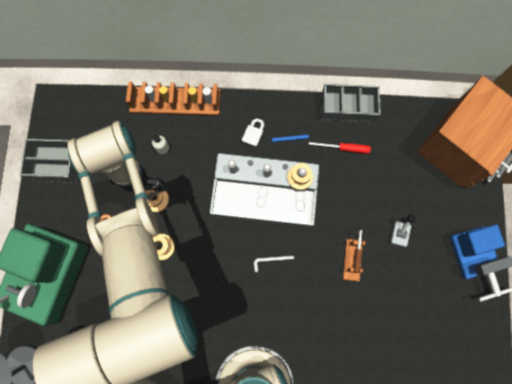

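```bash

python3 -m creep '{"slide":[[0.013,0.013,-0.2],[0.013,0.013,-0.5],[0.013,0.013,-0.8],[0.013,0.013,-0.96],[0.013,0.013,-0.96],[0.013,0.013,-0.96]],"twist":[[0,0,0],[0,0,0],[0,0,0],[0,0,0],[0,0,0],[0,0,0]],"fingers":[1,1,1,1,1,1]}'
```

```text
clock: 28.1
position: [0.5552, 0.3335, 0.0375]
ee_rot: [0.001, 0.059, 0.998, 0.0]
contact_force: [0.3, 0.7, 0.6]
width: 0.0854
```

```bash

python3 -m creep '{"slide":[[-0.01,0,-0.023],[-0.01,0,-0.023],[-0.01,0,-0.023],[-0.01,0,-0.023],[-0.01,0,-0.023],[-0.01,0,0.1],[-0.01,0,0.4],[-0.01,0,0.7],[-0.01,0,1],[-0.01,0,1]],"twist":[[0,0,0],[0,0,0],[0,0,0],[0,0,0],[0,0,0],[0,0,0],[0,0,0],[0,0,0],[0,0,0],[0,0,0]],"fingers":[1,-1,-1,-1,-1,-1,-1,-1,-1,-1]}'
python3 -m creep '{"slide":[[0.16,-0.3,0.25],[0.18,-0.8,0.25],[0.18,-0.8,0.25],[0.18,-0.8,0.25],[0.18,-0.8,0.25]],"twist":[[0,0,0],[0,0,0],[0,0,0],[0,0,0],[0,0,0]],"fingers":[-1,-1,-1,-1,-1]}'
python3 -m creep '{"slide":[[0.18,-0.3,0],[0.18,-0.8,0],[0.18,-0.8,0],[0.18,-0.8,0],[0.18,-0.8,0]],"twist":[[0,0,0],[0,0,0],[0,0,0],[0,0,0],[0,0,0]],"fingers":[-1,-1,-1,-1,-1]}'
```

```text
clock: 29.1
position: [0.556, 0.3367, 0.1947]
ee_rot: [0.007, 0.058, 0.998, 0.004]
contact_force: [0.2, -0.2, -0.6]
width: 0.0574
clock: 29.6
position: [0.5788, 0.214, 0.2233]
ee_rot: [-0.001, 0.059, 0.998, 0.0]
contact_force: [-0.6, 0.9, -1.9]
width: 0.0574
clock: 30.1
position: [0.606, 0.0956, 0.2232]
ee_rot: [-0.001, 0.058, 0.998, 0.001]
contact_force: [-0.4, -0.3, -1.5]
width: 0.0576
```

```bash

python3 -m creep '{"slide":[[0.1,-0.35,0],[0.22,-0.73,0],[0.22,-0.73,0],[0.22,-0.73,0],[0.22,-0.73,0],[0.22,-0.73,0]],"twist":[[0,0,0],[0,0,0],[0,0,0],[0,0,0],[0,0,0],[0,0,0]],"fingers":[-1,-1,-1,-1,-1,-1]}'
python3 - <<'E'
from h import *
d=get('wrist','w14.png');p=telemetry.get_state()['position'];print(p)
P=cloud(d).reshape(-1,3); m=(np.hypot(P[:,0]-p[0],P[:,1]-p[1])<.034)&(abs(P[:,2]-p[2]-.024)<.004);q=P[m]
print(len(q),np.percentile(q,[.5,50,99.5],axis=0).round(4).tolist())
E
```

```text
clock: 30.7
position: [0.6387, -0.0124, 0.2237]
ee_rot: [-0.0, 0.057, 0.998, 0.001]
contact_force: [0.8, 0.5, -1.4]
width: 0.0575
[ 0.63871786 -0.01262832  0.22382937]
9617 [[0.61, -0.0421, 0.2441], [0.6352, -0.0125, 0.2486], [0.6674, 0.0177, 0.251]]
```

View pics/w14.png

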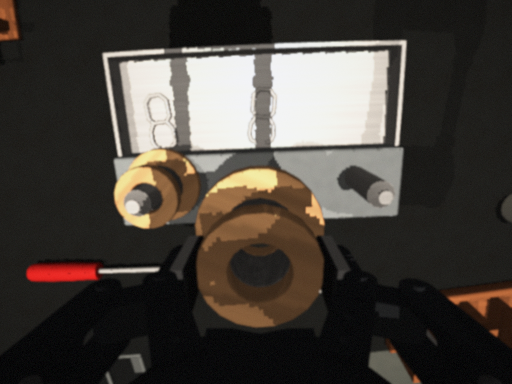

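```bash

python3 -m creep '{"slide":[[0,-0.01,-0.1],[0,-0.01,-0.2],[0,-0.01,-0.3],[0,-0.01,-0.4],[0,-0.01,-0.48],[0,-0.01,-0.48]],"twist":[[0,0,0],[0,0,0],[0,0,0],[0,0,0],[0,0,0],[0,0,0]],"fingers":[-1,-1,-1,-1,-1,-1]}'
python3 -m creep '{"slide":[[0,0,-0.1],[0,0,-0.2],[0,0,-0.3],[0,0,-0.4],[0,0,-0.42],[0,0,-0.42]],"twist":[[0,0,0],[0,0,0],[0,0,0],[0,0,0],[0,0,0],[0,0,0]],"fingers":[-1,-1,-1,-1,-1,-1]}'
```

```text
clock: 31.35
position: [0.6377, -0.0151, 0.15]
ee_rot: [-0.002, 0.058, 0.998, 0.0]
contact_force: [0.1, -0.6, -1.7]
width: 0.0573
clock: 31.95
position: [0.6393, -0.0161, 0.089]
ee_rot: [-0.0, 0.058, 0.998, 0.0]
contact_force: [-0.3, -0.9, -2.3]
width: 0.0573
```

```bash

python3 -m creep '{"slide":[[0,0.01,-0.02],[0,0.01,-0.02],[0,0.01,-0.02],[0,0.01,-0.02],[0,0.01,-0.02],[0,0.01,0.2],[0,0.01,0.5],[0,0.01,0.9],[0,0.01,0.9]],"twist":[[0,0,0],[0,0,0],[0,0,0],[0,0,0],[0,0,0],[0,0,0],[0,0,0],[0,0,0],[0,0,0]],"fingers":[-1,1,1,1,1,1,1,1,1]}'
python3 -m creep '{"slide":[[-0.8,1,0],[-0.8,1,0],[-0.8,1,0],[-0.8,1,0],[-0.8,1,0]],"twist":[[0,0,0],[0,0,0],[0,0,0],[0,0,0],[0,0,0]],"fingers":[1,1,1,1,1]}'
python3 -m creep '{"slide":[[-0.7,1,-0.2],[-0.7,1,-0.2],[-0.7,1,-0.2],[-0.7,1,-0.2],[-0.7,1,-0.2]],"twist":[[0,0,0],[0,0,0],[0,0,0],[0,0,0],[0,0,0]],"fingers":[1,1,1,1,1]}'
python3 - <<'E'
from h import *
for n in('top','scene','wrist'):
    d=get(n,n+'15.png')
    print(n,bob(d,(.404,.3036)),bob(d,(.6307,-.119),.11),bob(d,(.6388,-.0141),.11))
E
```

```text
clock: 32.85
position: [0.6425, -0.0153, 0.2311]
ee_rot: [0.006, 0.058, 0.998, -0.0]
contact_force: [1.3, 0.8, 0.2]
width: 0.085
clock: 33.35
position: [0.515, 0.1386, 0.2239]
ee_rot: [-0.001, 0.056, 0.998, 0.001]
contact_force: [1.0, -1.4, -0.1]
width: 0.0854
clock: 33.85
position: [0.4114, 0.2874, 0.1929]
ee_rot: [-0.001, 0.056, 0.998, 0.0]
contact_force: [0.1, -0.4, 0.7]
width: 0.0856
top (69, array([0.3935, 0.2869, 0.0599]), (0.3994, 0.2908, 0.0241)) (202, array([ 0.629 , -0.1189,  0.1101]), (0.6312, -0.1186, 0.0305)) (221, array([ 0.638 , -0.0161,  0.1099]), (0.6394, -0.0156, 0.0302))
scene (173, array([0.4041, 0.3035, 0.0593]), (0.4038, 0.3041, 0.0309)) (300, array([ 0.6345, -0.1208,  0.1092]), (0.6326, -0.1188, 0.0298)) (233, array([ 0.6441, -0.0214,  0.1095]), (0.6418, -0.017, 0.0294))
wrist (2229, array([0.4023, 0.305 , 0.0599]), (0.4032, 0.3052, 0.0298)) None None
```

View pics/scene15.png

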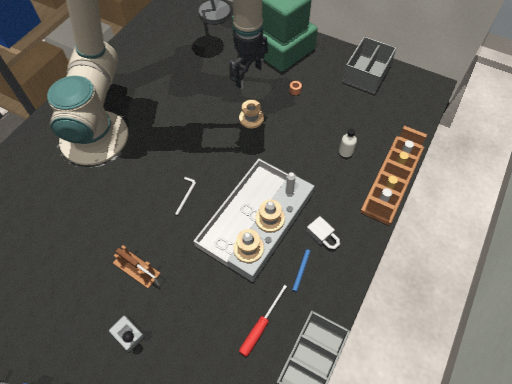

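View pics/wrist15.png

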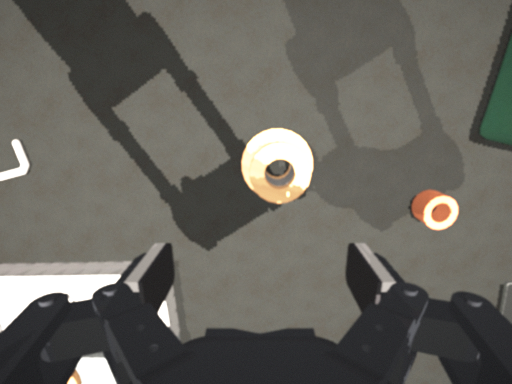

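```bash

python3 -m creep '{"slide":[[-0.05,0.11,-0.1],[-0.05,0.11,-0.4],[-0.05,0.11,-0.7],[-0.05,0.11,-0.95],[-0.05,0.11,-0.95],[-0.05,0.11,-0.95]],"twist":[[0,0,0],[0,0,0],[0,0,0],[0,0,0],[0,0,0],[0,0,0]],"fingers":[1,1,1,1,1,1]}'
```

```text
clock: 34.6
position: [0.4081, 0.3009, 0.0516]
ee_rot: [0.0, 0.059, 0.998, -0.0]
contact_force: [-0.1, 0.4, -0.2]
width: 0.0856
```

```bash

python3 -m creep '{"slide":[[-0.03,0.023,-0.11],[-0.03,0.023,-0.11],[-0.03,0.023,-0.11]],"twist":[[0,0,0],[0,0,0],[0,0,0]],"fingers":[1,1,1]}'
python3 -m creep '{"slide":[[0,0,0],[0,0,0],[0,0,0],[0,0,0],[0,0,0.1],[0,0,0.4],[0,0,0.7],[0,0,1],[0,0,1]],"twist":[[0,0,0],[0,0,0],[0,0,0],[0,0,0],[0,0,0],[0,0,0],[0,0,0],[0,0,0],[0,0,0]],"fingers":[-1,-1,-1,-1,-1,-1,-1,-1,-1]}'
python3 -m creep '{"slide":[[0.8,-0.7,0.25],[0.8,-0.7,0.25],[0.8,-0.7,0.25],[0.8,-0.7,0.25],[0.8,-0.7,0.25]],"twist":[[0,0,0],[0,0,0],[0,0,0],[0,0,0],[0,0,0]],"fingers":[-1,-1,-1,-1,-1]}'
python3 -m creep '{"slide":[[0.8,-0.7,0],[0.8,-0.7,0],[0.8,-0.7,0],[0.8,-0.7,0],[0.8,-0.7,0]],"twist":[[0,0,0],[0,0,0],[0,0,0],[0,0,0],[0,0,0]],"fingers":[-1,-1,-1,-1,-1]}'
```

```text
clock: 34.9
position: [0.4038, 0.3055, 0.0367]
ee_rot: [0.002, 0.058, 0.998, 0.001]
contact_force: [0.2, 0.2, 0.3]
width: 0.0857
clock: 35.8
position: [0.4061, 0.3072, 0.1916]
ee_rot: [0.006, 0.058, 0.998, 0.004]
contact_force: [1.0, 0.6, -1.6]
width: 0.0573
clock: 36.3
position: [0.5237, 0.1985, 0.2218]
ee_rot: [-0.0, 0.06, 0.998, -0.0]
contact_force: [-0.9, 0.6, -1.2]
width: 0.0572
clock: 36.8
position: [0.6417, 0.0951, 0.2205]
ee_rot: [-0.002, 0.059, 0.998, 0.0]
contact_force: [-0.7, -0.1, -1.6]
width: 0.0575
```

```bash

python3 -m creep '{"slide":[[0.034,-0.033,0],[0.034,-0.033,0],[0.034,-0.033,0]],"twist":[[0,0,0],[0,0,0],[0,0,0]],"fingers":[-1,-1,-1]}'
python3 - <<'E'
from h import *
d=get('wrist','w16.png');p=telemetry.get_state()['position'];print(p)
P=cloud(d).reshape(-1,3); m=(np.hypot(P[:,0]-p[0],P[:,1]-p[1])<.034)&(abs(P[:,2]-p[2]-.024)<.004);q=P[m]
print(len(q),np.percentile(q,[.5,50,99.5],axis=0).round(4).tolist())
E
```

```text
clock: 37.1
position: [0.6462, 0.0915, 0.2225]
ee_rot: [-0.0, 0.057, 0.998, 0.0]
contact_force: [0.7, 0.4, -1.7]
width: 0.0574
[0.64636287 0.09130514 0.22260962]
9215 [[0.6174, 0.0618, 0.2429], [0.6425, 0.0913, 0.2459], [0.6748, 0.1221, 0.2497]]
```

View pics/w16.png

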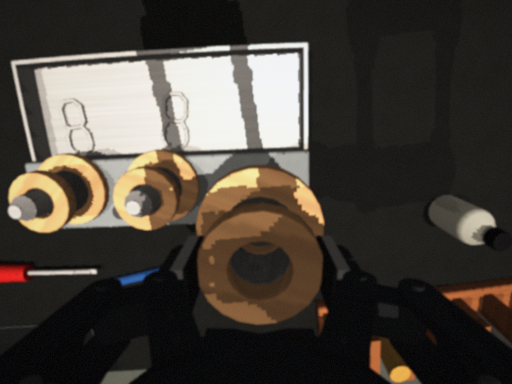

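```bash

python3 -m creep '{"slide":[[0.005,-0.01,-0.1],[0.005,-0.01,-0.2],[0.005,-0.01,-0.3],[0.005,-0.01,-0.4],[0.005,-0.01,-0.48],[0.005,-0.01,-0.48]],"twist":[[0,0,0],[0,0,0],[0,0,0],[0,0,0],[0,0,0],[0,0,0]],"fingers":[-1,-1,-1,-1,-1,-1]}'
python3 -m creep '{"slide":[[0,0,-0.1],[0,0,-0.2],[0,0,-0.3],[0,0,-0.4],[0,0,-0.41],[0,0,-0.41]],"twist":[[0,0,0],[0,0,0],[0,0,0],[0,0,0],[0,0,0],[0,0,0]],"fingers":[-1,-1,-1,-1,-1,-1]}'
```

```text
clock: 37.75
position: [0.6464, 0.0891, 0.1485]
ee_rot: [-0.002, 0.058, 0.998, -0.0]
contact_force: [-1.0, 0.3, -3.2]
width: 0.0569
clock: 38.35
position: [0.6483, 0.0888, 0.0894]
ee_rot: [0.0, 0.058, 0.998, 0.0]
contact_force: [-0.3, -0.5, -1.5]
width: 0.0571
```

Next: lower the last few millimetres, release, rise and back away clear.

```bash

python3 -m creep '{"slide":[[0,0.005,-0.02],[0,0.005,-0.02],[0,0.005,-0.02],[0,0.005,-0.02],[0,0.005,-0.02],[0,0.005,0.2],[0,0.005,0.5],[0,0.005,0.9],[0,0.005,0.9]],"twist":[[0,0,0],[0,0,0],[0,0,0],[0,0,0],[0,0,0],[0,0,0],[0,0,0],[0,0,0],[0,0,0]],"fingers":[-1,1,1,1,1,1,1,1,1]}'
python3 -m creep '{"slide":[[-0.8,0.9,0.4],[-0.8,0.9,0.4],[-0.8,0.9,0.4],[-0.8,0.9,0.4],[-0.8,0.9,0.4],[-0.8,0.9,0.4]],"twist":[[0,0,0],[0,0,0],[0,0,0],[0,0,0],[0,0,0],[0,0,0]],"fingers":[1,1,1,1,1,1]}'
python3 -m creep '{"slide":[[-0.6,0.9,0.1],[-0.6,0.9,0.1],[-0.6,0.9,0.1],[-0.6,0.9,0.1],[-0.6,0.9,0.1],[-0.6,0.9,0.1]],"twist":[[0,0,0],[0,0,0],[0,0,0],[0,0,0],[0,0,0],[0,0,0]],"fingers":[1,1,1,1,1,1]}'
python3 - <<'E'
from h import *
for n in('top','scene'):
    d=get(n,n+'17.png')
    for g in [(.6468,.0902),(.6388,-.0141),(.6307,-.119)]: print(n,g,bob(d,g,.11))
    if n=='scene': cv2.imwrite('pics/z.png',cv2.resize(d['img'][150:360,90:320],None,fx=2.8,fy=2.8,interpolation=cv2.INTER_CUBIC))
E
```

```text
clock: 39.25
position: [0.6514, 0.0895, 0.2312]
ee_rot: [0.006, 0.058, 0.998, 0.001]
contact_force: [0.4, -0.6, 0.4]
width: 0.0855
clock: 39.85
position: [0.5278, 0.2248, 0.2842]
ee_rot: [0.001, 0.057, 0.998, -0.0]
contact_force: [0.5, -0.9, 0.2]
width: 0.0856
clock: 40.45
position: [0.4393, 0.358, 0.298]
ee_rot: [0.0, 0.059, 0.998, -0.001]
contact_force: [0.0, 0.6, 0.4]
width: 0.0855
top (0.6468, 0.0902) (214, array([0.6477, 0.0876, 0.1104]), (0.6476, 0.0891, 0.0304))
top (0.6388, -0.0141) (215, array([ 0.6385, -0.0155,  0.1103]), (0.6393, -0.0159, 0.0299))
top (0.6307, -0.119) (216, array([ 0.6292, -0.1178,  0.1101]), (0.6306, -0.1178, 0.0303))
scene (0.6468, 0.0902) (203, array([0.6535, 0.0824, 0.1093]), (0.6514, 0.0872, 0.0301))
scene (0.6388, -0.0141) (239, array([ 0.6443, -0.0211,  0.1092]), (0.6419, -0.0163, 0.0293))
scene (0.6307, -0.119) (273, array([ 0.6358, -0.1231,  0.1092]), (0.633, -0.1191, 0.0295))
```

View pics/z.png

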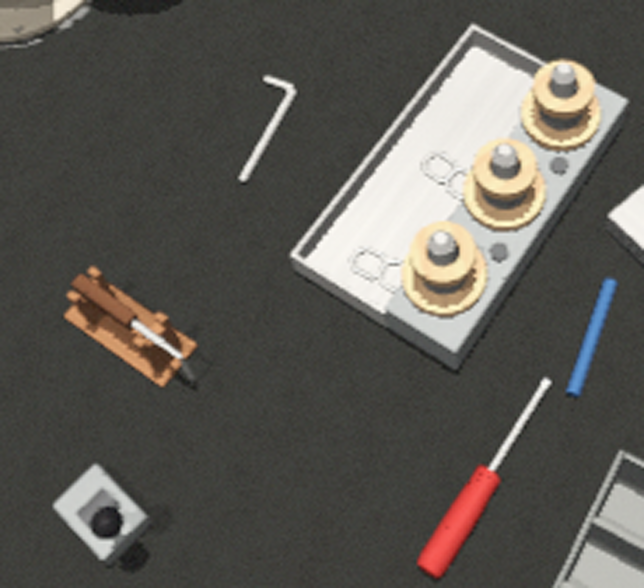

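View pics/top17.png

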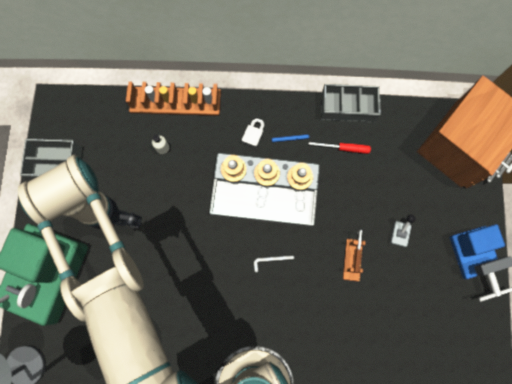

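```bash

python3 - <<'E'
from h import *
for n in('top','scene'):
    d=get(n); P=cloud(d).reshape(-1,3)
    m=(abs(P[:,0]-.475)<.07)&(abs(P[:,1]+.44)<.04)&(P[:,2]>.07)&(P[:,2]<.115)
    q=P[m]; print(n,q.mean(0).round(4))
E
python3 -c "
from rig import order
print(order.sign_off())"
```

```text
top [ 0.5038 -0.4501  0.0969]
scene [ 0.5101 -0.45    0.0995]
the job is handed in; nothing more can be done
None
```

I did every step of the task in order and handed the job in at about 40 s of the 210 s. No verdict comes back, so what follows rests on my own checks.

- **Isolator:** I pushed the lever over with the closed fingers until it stopped. A second push ended at the same place, at about 12 N. The camera fixes on the ball put it at about 0.9 rad. They differ by a few millimetres and sit a little short of the 77 mm travel, so the margin over the required 0.85 rad is small.
- **Rings:** only the middle and right spindles had rings fitted. I pulled both out with the pick and dragged them into the trough. The images show both lying flat on the trough floor, and the fingers never went near either ring.
- **Pick:** it is back in its rest, released within about 2 mm of where I took it up. The pictures look the same as at the start.
- **Bobbins:** all three stand on a spindle of their own, wide flange down. Their tops measure 0.109–0.110 m, against 0.110 m when fully down. The top camera puts each within about 2 mm of its spindle axis. The scene camera differs by up to about 5 mm, most of it that camera's own offset.
- **Bystanders and arm:** in the last pictures the bystander objects look undisturbed; I didn't measure them. The arm is clear of everything, and I saw no bobbin knocked aside during the run.

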